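# Close a two-part casting mould in the cam clamp and hold it shut

## Task

Close the small plaster casting mould in the cam clamp: of the three loose halves on the bench, take the one of the same width and height as the half in the clamp, stand it on the clamp's bed between the jaw pad and that half, in line with it, hollow face to hollow face, and let go. Then swing the cam lever by its handle to its highest lift, where it points straight away from the jaws over the index fin, and finish still holding the handle there with the fingers, as it springs open if let go and I must strap the mould. Knock over neither half and leave the other halves and everything else where they are.

Things in the scene. Friction and masses are not known exactly. Their poses are not given: they have to be found in the camera images.
- clamp: Grey cam clamp screwed to the bench. Bed 245 mm long (x), 118 wide (y), 12 thick; origin at its middle on the bench, z up, +x = pressing direction. Fixed jaw's face at x = +75 mm (82 mm high); a mould half stands against it (x 41 to 75); pad face at x = -13.5 when open; cam pivot at x = -67, y = 0; index fin on the bed at x = -112, y = 0, 28 mm high. Guide rods at y = +-47, 37 mm high.
- front_spot (a point): Middle of the gap for the matching half while the clamp is open, on the bed (12 mm above the bench, clamp x = +11 mm, y = 0). The half is 34 mm thick; it clears pad and keys while its centre is within 7 mm of this point along clamp x. Axes as the clamp's.
- cam_pivot (a point): Vertical pivot axis of the cam lever, at the height of the handle's grip point (97.5 mm above the bench). Axes as the clamp's.
- cam_lever (a joint): Lever angle, rad: 0 = open (sprung there), grows clockwise from above, stop at 2.35. The lever's direction from the pivot is pi + 2.0 - angle, counter-clockwise from clamp +x: at 0 it lies on the clamp's -y side, at 2.0 along clamp -x over the fin. 2.0 is the highest lift (pad pushed 25.4 mm; 25.2 at 1.85 and 2.15). Its spring pulls 1 N at the handle when open, 4 N at 2.0, more as the pad presses.
- handle_grip (a point): Grip point of the lever's handle, a black upright cylinder 24 mm across, 60 to 110 mm above the bench, turning freely on its pin 110 mm from the pivot. The point is on its axis, 97.5 mm above the bench. The lever arm below reaches up to 58 mm. Its yaw means nothing.
- cam_handle: The same handle as a body; origin on its axis at bench level. It is what must be held at the end. Its own yaw means nothing.
- jaw_pad: Moving jaw's pad with a slick white nylon face, 50 mm wide, 15 to 75 mm above the bench. Origin at the middle of its face, at bench level; axes as the clamp's. Spring-backed, 2.5 N per mm; presses the closed mould with about 12 N at highest lift. The jaw behind it is up to 70 mm high, its crosshead 118 mm wide and 44 mm high.
- half_back: Half of a plaster cup-handle mould, 56 mm wide (y), 92 high (z), 34 thick (x), 0.2 kg, standing on the clamp's bed with its back against the fixed jaw. Origin: centre of its underside. Its hollow face is at +x = 17 mm and looks towards clamp -x; two tapered keys, 10 mm across and 5 mm proud, stand on it.
- half_back_face (a point): Middle of the hollow face of the half in the clamp, 46 mm above its underside. Axes as half_back's.
- half_front: The matching half: 56 mm wide (y), 92 high (z), 34 thick (x), 0.2 kg; one of three on the bench, in any order. Origin: centre of its underside. Hollow face (cavity, two 13 mm key sockets, 10 mm pouring notch at the top edge) at +x = 17 mm; in the clamp its +x points along clamp +x. Grip across the width near the top. Within 3 mm of line the keys draw it in and the pad pushes it home.
- half_front_face (a point): Middle of the hollow face of the matching half, 46 mm above its underside. Axes as half_front's.
- half_short: Half of another mould, 56 mm wide, only 66 mm high, 34 mm thick, standing on the bench: leave it. Origin: centre of its underside.
- half_narrow: Half of another mould, only 40 mm wide, 92 mm high, 34 mm thick, standing on the bench: leave it. Origin: centre of its underside.
- saucer: Small white colour saucer, 50 mm across, 12 mm high, lying among the loose halves. Origin: centre of its underside.
- brush: Brush lying on the bench, about 15 mm high. Origin near its middle, on the bench.
- bowl: Blue bowl, 116 mm across, 50 mm high, beyond the clamp. Origin: centre of its underside.
- teacup: White teacup without handle, 72 mm across, 62 mm high, left of the clamp. Origin: centre of its underside.
- glaze_jar: Closed jar, 64 mm across, 85 mm high, left of the clamp. Origin: centre of its underside.
- mug: White mug, 76 mm across, 85 mm high, on the left near the robot. Origin: centre of its underside.
Mind the look-alikes: they are no part of the job. What is shaped like the half_front but blue or pink is not meant.

How it is judged:
By the outcome, as a careful person would: the job done as asked, in the order asked, and still so for the second after the job is handed in, while the arm keeps its last pose, push and grip.
It also fails if it takes over 51 s, if anything falls off the work surface, if the arm or the gripper's body presses on something with over 40 N, if the wrist force passes 120 N, or if a joint passes its speed limit or range.

## Robot

A 6-joint arm with a two-finger parallel gripper is mounted at the origin on the work surface. World frame = base frame: x ahead of the robot, y to its left, z up, the work surface at z = 0. Lengths are in m, angles in rad, forces in N, time in s.
With the tool pointing down it reaches from about 0.35 to 0.775 m from the base axis. Payload 7.3 kg.
Tool frame: the origin (TCP) lies midway between the tips of the shut fingers; the grasp point (between the pads) lies 19 mm behind it; z points along the fingers, y is the line along which they close (so a half turn about z gives the same grasp; the last joint's range is limited). The gripper opens to 92 mm and grips with 3 to 60 N. Pads are 19 mm wide; open, the fingers measure 130 mm over their backs; the gripper's body (75 mm by 190 mm) begins 47 mm behind the grasp point.
Start: joints at [-0.146, 0.342, 1.524, -0, 1.275, -0.146], TCP at [0.525, 0, 0.192] pointing down, gripper open.
Joint ranges: [-2.53, 2.53], [-0.77, 2.02], [0.04, 2.7], [-1, 4.14], [0.28, 2.66], [-3.11, 3.11]. Speed limits (rad/s): [2.57, 2.57, 3.14, 3.14, 3.14, 3.14].

## Interface

Orientations are given as [roll, pitch, yaw] about the fixed x, y, z axes, in that order (R = Rz(yaw) Ry(pitch) Rx(roll)).
In Python, from cell import robot, read_camera, camera_params, nets gives the robot as it stands. The module is installed in compiled form; this text tells all that it offers.
- The arm moves only by the tool step_arm, never from a script. Its argument "steps" is a list of rows, each an object of numbers: "x", "y", "z": the shift along the tool's x, y, z as a fraction of full scale; "rx", "ry", "rz": the turn, a rotation vector about the tool's x, y, z as a fraction of full scale; "claw": the opening, from -1 (shut) to 1 (fully open). In form: [{"x": .., "y": .., "z": .., "rx": .., "ry": .., "rz": .., "claw": ..}, ...]. A call has 1 to 12 rows; each row is the pose to reach, as a shift and turn from the pose commanded when the call began, along the tool's axes at that moment; what a row does not reach only later rows make up. Full scale, the value 1, is 750 mm for a shift and pi/4 rad for a turn. A row lasts 1/12 s, in which the tool goes at most 41.7 mm and 7.16 degrees, less where a joint would pass 70% of its speed; a pose out of reach is approached as far as the arm can. A call with a number of a shift or a turn outside -1 to 1 is refused whole. A call with a gripper value outside its range is refused whole. The fingers move at their own pace and stop on an object; "squeeze" is the grip in N (left out, the last holds). Time passes only in rows, so rows that repeat a pose let the fingers close. It gives the time, the measured TCP pose, the force, the opening and the grip force at its end, in the units of the state.
- robot.observe(): the state, without advancing time (a new reading comes with each control period).
- read_camera(name): name is "scene" or "side" or "wrist"; returns (picture, depth): 420x560x3 uint8, blue, green, red; 420x560 float32, m along the optical axis (not along the pixel's ray), 0 where there is no reading.
- camera_params(name): a dict with "fx", "fy", "cx", "cy" (pixels), "R" (3x3) and "t" (3): a world point X has camera coordinates R X + t; the wrist camera has in their place "hand_eye" (4x4, takes a point from camera to tool coordinates, whose origin is the TCP and whose axes are the flange's). Camera axes: x right, y down, z forward; pixel columns grow to the right and rows downward; lengths in m; the calibration is good to about 2 mm. A picture is of the moment at which its call begins: read the wrist's pose just before it. camera_params takes no time and is no camera call.
- robot.hand_in(): hands the job in; it is judged then, once.
Trained networks look in the newest picture that a camera, given by its name, has taken for a name from the list of things; names that differ only in an ending like _2 or _b are one class to them, and where a whole thing is asked for, a point or a joint stands for the part that bears it (a point fixed in the world has none). Each returns a list of dicts, best first, with "conf" (0 to 1); they miss things now and then, are a little off and sometimes report something else, mostly with a low value. They report only what shows in the picture. A call takes as long as a camera call. They do not tell look-alikes from the thing itself.
- nets.masks_of(camera, query): "region" (420x560 bool, what is visible of it) and "box" ([left, top, right, bottom] in pixels, round what is visible of it).
- nets.landmark_of(camera, query): "pixel" ([row, column] in pixels: a listed point, or the origin of a listed thing).
The state is a dict: "time": time; "qpos": joint angles; "qvel": joint speeds; "joint_efforts": joint torques, N m; "tool_pos": TCP position; "tool_rot": TCP orientation; "contact_force": force on the tool from outside, world axes, zero at the start; "torque": the same for the moment, N m; "opening": finger opening in m; "grip_force": force on a finger pad.
Only numpy, scipy, OpenCV 4.12 (cv2) and the standard library are available. Lean on these libraries where they do the work, as an engineer would, in place of code of your own. Each camera call takes 0.05 s, during which the arm holds its last target. There are 200 camera calls.

## Working session

There is one attempt and no reset: what is moved stays moved. The work goes in short steps, Python scripts to look and compute and a tool call to move; the robot and the scene stay as the last step left them, time stands still between calls to the robot, and variables do not carry over. Pictures are saved under pics/ and viewed, at most 10 in all, crops included, and the job is handed in when it is done.

Besides the shell and the picture viewer there is one more tool, called in YAML: its name, and indented under it one key for each argument. step_arm: Moves the arm, as the interface text tells. Its arguments: {"type":"object","properties":{"steps":{"type":"array","items":{"type":"object","properties":{"x":{"type":"number","minimum":-1,"maximum":1},"y":{"type":"number","minimum":-1,"maximum":1},"z":{"type":"number","minimum":-1,"maximum":1},"rx":{"type":"number","minimum":-1,"maximum":1},"ry":{"type":"number","minimum":-1,"maximum":1},"rz":{"type":"number","minimum":-1,"maximum":1},"claw":{"type":"number"}}}},"squeeze":{"type":"number"}},"required":["steps"]}

```bash
mkdir -p pics; cat > h.py <<'E'
import numpy as np, cv2
from cell import robot, read_camera, camera_params, nets
from scipy.spatial.transform import Rotation as Ro
def cloud(name, st=None):
    im,d=read_camera(name); p=camera_params(name)
    v,u=np.mgrid[0:420,0:560]
    C=np.stack([(u-p["cx"])/p["fx"]*d,(v-p["cy"])/p["fy"]*d,d],-1)
    if name=="wrist":
        H=np.array(p["hand_eye"]); T=C@H[:3,:3].T+H[:3,3]
        R=Ro.from_euler('xyz',st["tool_rot"]).as_matrix()
        W=T@R.T+np.array(st["tool_pos"])
    else: W=(C-np.array(p["t"]))@np.array(p["R"])
    W[d==0]=np.nan
    return im,d,W
E
python3 - <<'E'
from h import *
print(robot.observe())
a=[]
for n in ["scene","side"]:
    im,d,W=cloud(n); a.append(im); np.save(f"{n}.npy",W); cv2.imwrite(f"pics/{n}.png",im)
    for q in ["half_front","half_short","half_narrow","half_back","clamp","cam_handle","handle_grip","jaw_pad"]:
        r=nets.masks_of(n,q); 
        print(n,q,[(round(k["conf"],2),[int(b) for b in k["box"]],np.round(np.nanmedian(W[k["region"]],0),3)) for k in r[:4]])
    for q in ["front_spot","cam_pivot","handle_grip","clamp","half_back"]:
        print(n,q,[(round(k["conf"],2),np.round(k["pixel"])) for k in nets.landmark_of(n,q)[:2]])
E
```

```text
{'time': 0.0, 'qpos': array([-1.46022032e-01,  3.42745276e-01,  1.52497817e+00, -2.83049210e-05,
        1.27540212e+00, -1.45998966e-01]), 'qvel': array([ 0.00035198, -0.00064166,  0.00060982,  0.00130768,  0.00014119,
       -0.00052931]), 'joint_efforts': array([ 7.61924657e-04, -4.31245601e+01, -2.44219762e+01,  7.17750052e-02,
        5.59406646e-02, -1.04314388e-04]), 'tool_pos': array([5.24555293e-01, 6.64334636e-05, 1.91146855e-01]), 'tool_rot': array([-3.14007211e+00, -1.96231834e-04,  1.57078137e+00]), 'contact_force': array([-0.19619983, -0.14487003, -0.29413443]), 'torque': array([0.02090404, 0.02683042, 0.03044345]), 'grip_force': 0.0, 'opening': 0.09201928029423789}
scene half_front [(0.96, [238, 166, 258, 190], array([ 0.356, -0.128,  0.056])), (0.92, [212, 168, 230, 201], array([ 0.446, -0.189,  0.058])), (0.67, [191, 160, 211, 191], array([ 0.398, -0.281,  0.054])), (0.48, [246, 262, 291, 300], array([0.747, 0.065, 0.025]))]
scene half_short [(0.84, [179, 215, 201, 243], array([ 0.634, -0.225,  0.045]))]
scene half_narrow []
scene half_back [(0.68, [238, 205, 253, 23
[... 1092 characters left out ...]
14, 302, 239], array([ 0.571, -0.077,  0.1  ]))]
side clamp [(0.67, [243, 201, 322, 270], array([ 0.549, -0.061,  0.04 ]))]
side cam_handle [(0.54, [242, 215, 254, 231], array([ 0.46 , -0.024,  0.09 ]))]
side handle_grip [(0.41, [244, 213, 256, 231], array([ 0.461, -0.025,  0.092]))]
side jaw_pad [(0.62, [185, 143, 214, 179], array([0.356, 0.334, 0.054])), (0.53, [274, 217, 290, 232], array([0.552, 0.   , 0.058]))]
side front_spot [(0.92, array([239., 285.])), (0.55, array([292., 324.]))]
side cam_pivot [(0.95, array([198., 274.]))]
side handle_grip [(0.62, array([219., 250.]))]
side clamp [(0.66, array([237., 284.]))]
side half_back [(0.84, array([248., 295.])), (0.75, array([239., 286.]))]
```

```bash
python3 - <<'E'
import cv2,numpy as np
a=cv2.resize(cv2.imread("pics/scene.png")[130:330,150:350],(800,800),interpolation=3)
b=cv2.resize(cv2.imread("pics/side.png")[120:380,170:380],None,fx=2.3,fy=2.3,interpolation=3)
cv2.imwrite("pics/a.png",cv2.resize(a,(600,600))); cv2.imwrite("pics/b.png",b); print(b.shape)
E
```

```text
(598, 483, 3)
```

View pics/a.png

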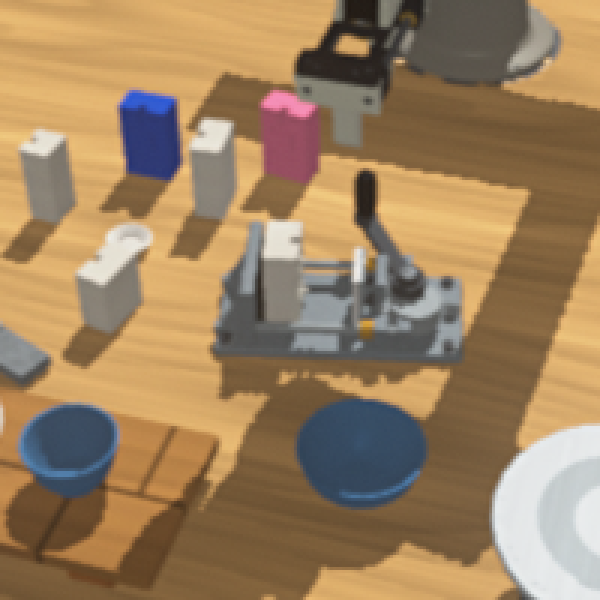

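View pics/b.png

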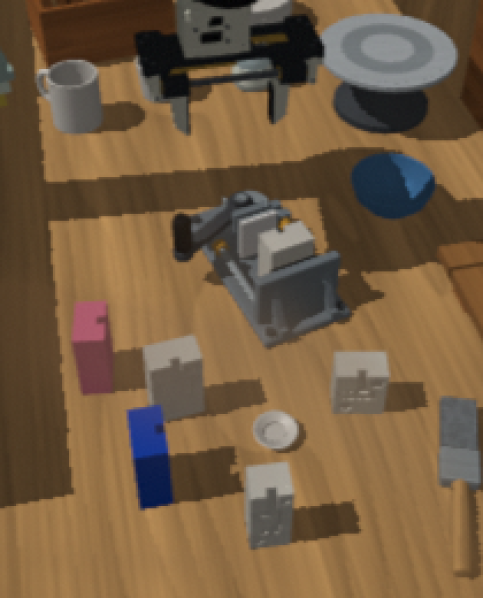

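The scene view shows the clamp around (265,215), with pressing direction +x to image left. The white candidates are: scene box (212-230,168-201), tall and wide; (179-201,215-243), short; and the one at scene (157-175,172-204), narrow. The blue and pink ones are decoys. The wide, tall one at about (0.44,-0.2) fits. I'll confirm it with the wrist camera.

```bash
python3 - <<'E'
from h import *
st=robot.observe()
im,d,W=cloud("wrist",st); np.save("w0.npy",W); cv2.imwrite("pics/w0.png",im)
print(camera_params("wrist"))
print(W[60:420:90,60:560:110].round(3))
for n in ["scene","side"]:
    W=np.load(n+".npy")
    # candidate clusters tops
    for c in [(0.44,-0.2),(0.634,-0.225),(0.49,-0.38),(0.6,-0.06)]:
        m=(np.hypot(W[...,0]-c[0],W[...,1]-c[1])<0.06)&(W[...,2]>0.02)
        P=W[m]; t=P[P[:,2]>np.percentile(P[:,2],98)-0.006]
        print(n,c,len(P),"ztop",np.percentile(P[:,2],[90,98]).round(3),cv2.minAreaRect(t[:,:2].astype(np.float32)))
E
```

```text
{'fx': 295.15671566095614, 'fy': 295.15671566095614, 'cx': 278.70357756751747, 'cy': 210.34530830107286, 'hand_eye': array([[-5.60912712e-04, -9.60292931e-01, -2.78993139e-01,
         7.53532847e-02],
       [ 9.99999672e-01, -7.01445849e-04,  4.03884347e-04,
         1.97417348e-04],
       [-5.83545863e-04, -2.78992821e-01,  9.60293010e-01,
        -1.93467343e-01],
       [ 0.00000000e+00,  0.00000000e+00,  0.00000000e+00,
         1.00000000e+00]])}
[[[ 0.267  0.149  0.001]
  [ 0.397  0.149  0.   ]
  [ 0.527  0.149  0.001]
  [ 0.657  0.149  0.001]
  [ 0.786  0.148  0.002]]

 [[ 0.245  0.044  0.001]
  [ 0.386  0.044 -0.   ]
  [ 0.527  0.049  0.055]
  [ 0.668  0.044  0.001]
  [ 0.796  0.045  0.019]]

 [[ 0.219 -0.08  -0.001]
  [ 0.373 -0.079  0.   ]
  [ 0.527 -0.065  0.037]
  [ 0.681 -0.08   0.001]
  [ 0.802 -0.063  0.042]]

 [[ 0.466  0.022  0.317]
  [ 0.358 -0.228  0.   ]
  [ 0.527 -0.228  0.001]
  [ 0.574 -0.01   0.277]
  [ 0.584  0.023  0.319]]]
scene (0.44, -0.2) 371 ztop [0.092 0.094] ((0.4270011782646179, -0.19419099390506744), (0.06126604974269867, 0.035937998443841934), 5
[... 365 characters left out ...]
5512180924415588, -0.04155334085226059), (0.03681641444563866, 0.01620219089090824), 79.2472152709961)
side (0.44, -0.2) 702 ztop [0.093 0.094] ((0.42128467559814453, -0.2004767209291458), (0.05576431378722191, 0.03633506968617439), 5.038143157958984)
side (0.634, -0.225) 527 ztop [0.067 0.069] ((0.6181430816650391, -0.23843812942504883), (0.03469992056488991, 0.05649452283978462), 76.94033813476562)
side (0.49, -0.38) 629 ztop [0.093 0.094] ((0.4851164221763611, -0.366546630859375), (0.036977458745241165, 0.0399758480489254), 85.16728210449219)
side (0.6, -0.06) 1867 ztop [0.541 0.572] ((0.5488022565841675, -0.047102153301239014), (0.04110424593091011, 0.014634531922638416), 85.10205078125)
```

View pics/w0.png

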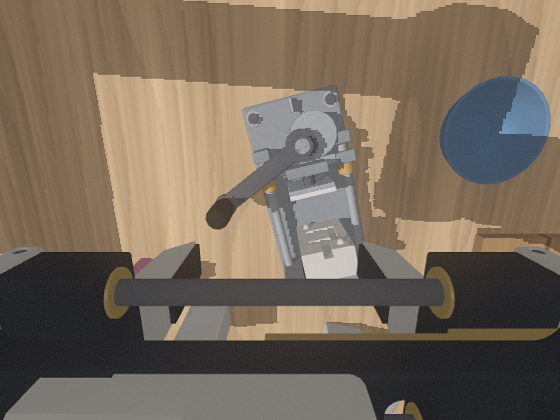

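step_arm:
  steps:
    - {"x": -0.12,"y": -0.05,"z": -0.107}
    - {"x": -0.12,"y": -0.05,"z": -0.107}
    - {"x": -0.12,"y": -0.05,"z": -0.107}
    - {"x": -0.12,"y": -0.05,"z": -0.107}
    - {"x": -0.12,"y": -0.05,"z": -0.107}
    - {"x": -0.12,"y": -0.05,"z": -0.107}

```text
$.steps[0]: bad value
```

```bash
python3 - <<'E'
from h import *
st=robot.observe(); print(st["tool_pos"],st["tool_rot"])
im,d,W=cloud("wrist",st); np.save("w1.npy",W); cv2.imwrite("pics/w1.png",im)
for q in ["front_spot","cam_pivot","handle_grip","clamp","half_back","half_front","half_front_face","half_back_face"]:
    print(q,[(round(k["conf"],2),np.round(k["pixel"])) for k in nets.landmark_of("wrist",q)[:3]])
Z=W[...,2]
m=(Z>0.008)&(Z<0.13)&(W[...,0]>0.42)&(W[...,0]<0.68)&(W[...,1]>-0.17)
P=W[(Z>0.009)&(Z<0.016)&(W[...,0]>0.42)&(W[...,0]<0.7)&(W[...,1]>-0.17)]
print("bed",cv2.minAreaRect(P[:,:2].astype(np.float32)))
for lo,hi in [(0.1,0.125),(0.098,0.108),(0.085,0.1)]:
    k=((Z>lo)&(Z<hi)).astype(np.uint8)
    n,l,s,c=cv2.connectedComponentsWithStats(k)
    for i in range(1,n):
        if s[i,4]>40:
            Q=W[l==i]; print(lo,hi,s[i],np.nanmedian(Q,0).round(3),cv2.minAreaRect(Q[:,:2].astype(np.float32)))
E
```

```text
[5.25025668e-01 1.22937645e-05 1.91854527e-01] [3.14148281e+00 1.33194282e-05 1.57080436e+00]
front_spot [(0.77, array([203., 312.]))]
cam_pivot [(0.75, array([151., 303.]))]
handle_grip [(0.72, array([217., 218.]))]
clamp [(0.84, array([192., 306.])), (0.26, array([347., 209.]))]
half_back [(0.74, array([233., 321.]))]
half_front [(0.63, array([312., 209.])), (0.5, array([273., 152.]))]
half_front_face [(0.59, array([348., 209.]))]
half_back_face [(0.75, array([236., 321.]))]
bed ((0.5622766017913818, 0.0011995062232017517), (0.11771966516971588, 0.22000351548194885), 13.64242172241211)
0.1 0.125 [205 206  25  24 436] [ 0.465 -0.012  0.11 ] ((0.4638618230819702, -0.013451524078845978), (0.021347850561141968, 0.022904423996806145), 52.213279724121094)
0.1 0.125 [ 301  243   56   36 1503] [ 0.581 -0.064  0.105] ((0.5788981914520264, -0.06554961949586868), (0.05595620349049568, 0.035234130918979645), 12.59229564666748)
0.098 0.108 [206 205  24  23 132] [ 0.469 -0.006  0.105] ((0.46604543924331665, -0.01066470704972744), (0.014501071535050869, 0.022914351895451546), 51.99259567260742)
0.098 0.108 [ 301  242   56   37 1545] [ 0.581 -0.063  0.105] ((0.5788981914520264, -0.06554961949586868), (0.05595620349049568, 0.035234130918979645), 12.59229564666748)
0.085 0.1 [211 202  21  19 104] [ 0.47  -0.005  0.093] ((0.4677969217300415, -0.008200114592909813), (0.008807793259620667, 0.0229086484760046), 53.477561950683594)
0.085 0.1 [323 238  30  20 201] [ 0.586 -0.046  0.094] ((0.5859354138374329, -0.04836387187242508), (0.033585209399461746, 0.00979672558605671), 33.5570182800293)
0.085 0.1 [300 245  22   9 121] [ 0.559 -0.053  0.093] ((0.5590528845787048, -0.05282404273748398), (0.02287282980978489, 0.0014260789612308145), 11.568184852600098)
```

View pics/w1.png

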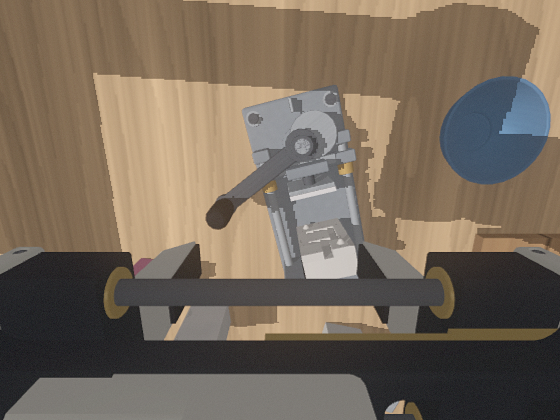

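step_arm:
  steps:
    - {"x": -0.2,"y": -0.1,"z": -0.08,"rx": 0,"ry": 0,"rz": 0,"claw": 1}
    - {"x": -0.2,"y": -0.1,"z": -0.08,"rx": 0,"ry": 0,"rz": 0,"claw": 1}
    - {"x": -0.2,"y": -0.1,"z": -0.08,"rx": 0,"ry": 0,"rz": 0,"claw": 1}
    - {"x": -0.2,"y": -0.1,"z": -0.08,"rx": 0,"ry": 0,"rz": 0,"claw": 1}
    - {"x": -0.2,"y": -0.1,"z": -0.08,"rx": 0,"ry": 0,"rz": 0,"claw": 1}
    - {"x": -0.2,"y": -0.1,"z": -0.08,"rx": 0,"ry": 0,"rz": 0,"claw": 1}
    - {"x": -0.2,"y": -0.1,"z": -0.08,"rx": 0,"ry": 0,"rz": 0,"claw": 1}

```text
time: 2.48
tool_pos: [0.4501, -0.15, 0.2518]
tool_rot: [3.141, -0.0, 1.569]
contact_force: [0.1, 0.2, -0.4]
opening: 0.0913
grip_force: 0.0
```

```bash
python3 - <<'E'
from h import *
st=robot.observe(); print(st["time"],st["tool_pos"],st["tool_rot"],st["qvel"].round(2))
im,d,W=cloud("wrist",st); np.save("w2.npy",W); cv2.imwrite("pics/w2.png",im)
Z=W[...,2]
P=W[(Z>0.009)&(Z<0.016)&(W[...,0]>0.42)&(W[...,0]<0.7)&(W[...,1]>-0.17)]
print("bed",cv2.minAreaRect(P[:,:2].astype(np.float32)))
for lo,hi in [(0.1,0.125),(0.085,0.098)]:
    k=((Z>lo)&(Z<hi)).astype(np.uint8)
    n,l,s,c=cv2.connectedComponentsWithStats(k)
    for i in range(1,n):
        if s[i,4]>40:
            Q=W[l==i]; print(lo,hi,s[i],np.nanmedian(Q,0).round(3),cv2.minAreaRect(Q[:,:2].astype(np.float32)))
E
```

```text
2.4833 [ 0.45006497 -0.15000566  0.25180198] [ 3.14094330e+00 -4.19162621e-04  1.56897074e+00] [ 0.04  0.01  0.01  0.   -0.    0.  ]
bed ((0.5667877197265625, -0.019785739481449127), (0.11732595413923264, 0.22702881693840027), 13.81595230102539)
0.1 0.125 [280  53  22  25 433] [ 0.463 -0.016  0.11 ] ((0.46328020095825195, -0.014777809381484985), (0.02266671136021614, 0.022372664883732796), 24.595722198486328)
0.1 0.125 [ 368   94   55   44 1616] [ 0.58  -0.066  0.105] ((0.5791014432907104, -0.06571827828884125), (0.05696408823132515, 0.0340634323656559), 13.310088157653809)
0.085 0.098 [363 107   8  31 101] [ 0.552 -0.072  0.092] ((0.5518322587013245, -0.07203227281570435), (0.0011303332867100835, 0.03384406119585037), 12.526150703430176)
0.085 0.098 [ 174  153   32   50 1324] [ 0.342 -0.134  0.093] ((0.34228798747062683, -0.13618260622024536), (0.05611097812652588, 0.03461192175745964), 81.85309600830078)
0.085 0.098 [ 233  210   47   31 1157] [ 0.422 -0.196  0.093] ((0.42223256826400757, -0.1979796290397644), (0.056106895208358765, 0.034376360476017), 5.4616827964782715)
0.085 0.098 [216 268  27  11 274] [ 0.384 -0.264  0.092] ((0.3840547800064087, -0.26561781764030457), (0.013185587711632252, 0.034267522394657135), 87.49755096435547)
0.085 0.098 [218 306  25   2  50] [ 0.383 -0.314  0.093] ((0.3830670416355133, -0.3143109977245331), (0.03363541141152382, 0.0032791467383503914), 1.268226146697998)
0.085 0.098 [290 323  30  11 279] [ 0.486 -0.351  0.092] ((0.4864697754383087, -0.3522893488407135), (0.04162931069731712, 0.014723352156579494), 3.8554441928863525)
```

View pics/w2.png

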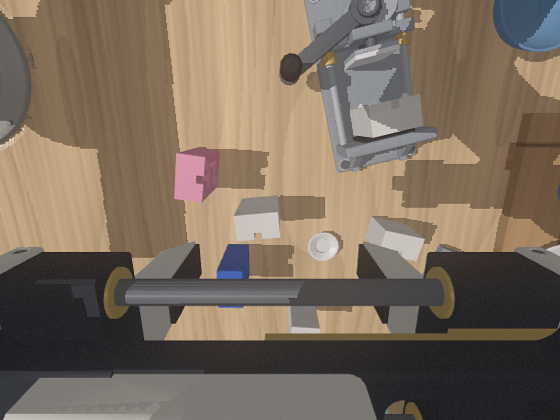

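In the wrist view the matching half is at about (257,218). Its top is 56 x 34 mm at z 0.093, and its notch is on the lower (-y) edge near (255,236). Next is the confirming crop, where I also check the hollow side.

```bash
python3 - <<'E'
import cv2,numpy as np
a=cv2.resize(cv2.imread("pics/w2.png")[185:255,215:305],None,fx=6,fy=6,interpolation=2)
b=cv2.resize(cv2.imread("pics/side.png")[255:310,220:270],(382,420),interpolation=2)
b=cv2.resize(b,(250,420)); cv2.imwrite("pics/c.png",np.hstack([a,b]))
E
```

```text
(no output)
```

View pics/c.png

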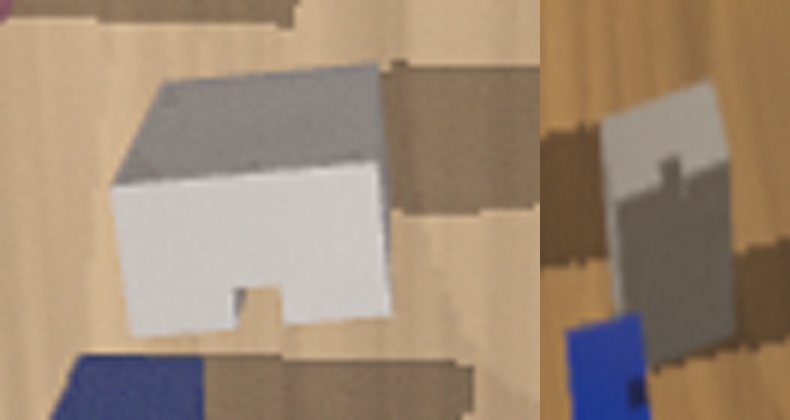

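```bash
python3 - <<'E'
from h import *
from scipy.ndimage import median_filter
th=np.radians(5.46); w=np.array([np.cos(th),np.sin(th)]); nrm=np.array([-np.sin(th),np.cos(th)])
for n in ["side","w2","scene"]:
    W=np.load(n+".npy"); q=W[...,:2]-[0.4222,-0.198]; a=q@w; b=q@nrm; Z=W[...,2]
    for s in (-1,1):
        m=(abs(a)<0.026)&(abs(s*b-0.014)<0.010)&(Z>0.006)&(Z<0.086)
        print(n,s,m.sum())
        if m.sum()>60:
            G=np.full((9,7),np.nan)
            for i in range(9):
                for j in range(7):
                    k=m&(abs(a-(-.024+.008*j))<.004)&(abs(Z-(.084-.009*i))<.0045)
                    if k.any(): G[i,j]=np.median(s*b[k])*1000
            print(G.round(1))
im=cv2.imread("pics/side.png")[262:305,224:264]
g=cv2.cvtColor(im,6); print(g[18:38:2,4:34:2])
E
```

```text
side -1 419
[[17.9 18.7 17.5  8.7 16.7  nan 17.4]
 [18.5 17.9 18.2  9.2 17.2 15.2 18.3]
 [18.2 16.8 17.3  9.6 17.5 17.6 19. ]
 [17.9 17.5 16.9 13.7 13.  17.2 18. ]
 [18.6 18.  18.7 18.2 10.2 15.6 18.1]
 [18.5 18.  17.8 17.1 10.2 14.6 18.2]
 [16.3 18.  16.4 16.4 14.5 14.2 18. ]
 [ nan 17.1 18.7 18.6 18.3 18.2 18. ]
 [ nan 15.4 18.4 18.2 19.6 18.7 18.8]]
side 1 0
w2 -1 3
w2 1 533
[[16.9 16.7 16.7 16.8 16.8 16.6 16.8]
 [17.  16.8 16.7 16.7 16.7 16.7 16.7]
 [16.8 16.8 16.8 16.7 16.6 16.7 16.6]
 [16.8 16.9 16.8 16.7 16.8 16.7 16.6]
 [16.9 17.  16.9 16.6 16.6 16.6 16.7]
 [16.9 16.9 16.7 16.7 16.6 16.5 16.6]
 [16.9 16.7 16.9 16.8 16.8 16.6 16.6]
 [16.9 17.  16.7 16.7 16.6 16.7 16.5]
 [16.8 16.8 16.7 16.8 16.7 16.7 16.5]]
scene -1 8
scene 1 92
[[ nan 19.7  nan 19.7 18.7 18.3 19.9]
 [ nan 19.7  nan 19.8 18.5 19.8 18.7]
 [20.  19.5  nan 19.3  nan 19.4 17.7]
 [ nan 18.6 20.  19.6 18.6 19.9 18.3]
 [19.8 20.5 19.4 19.5 19.9 18.4 20.8]
 [19.1  nan  nan 19.9 19.5  nan 16.2]
 [ nan 19.2 19.1 19.9 20.2 18.2 19.6]
 [ nan 19.3 19.  20.  18.8  nan 20. ]
 [ nan  nan 19.7 19.5 19.   nan 18.9]]
[[ 79  79  97 137 145 124 107  96  90  89 102  89  89  94  91]
 [ 80  78  84 129  90  91  90  91  91  91  90  90  92  91  91]
 [ 80  81  81 131  89  92  91  91  91  91  89  90  89  90  90]
 [ 80  81  79 127  97  89  90  91  90  89  89  90  91  89  90]
 [ 76  84  81 121  99  88  90  91  90  90  90  91  91  89  91]
 [123 135 127 130 100  88  89  91  90  91  89  91  92  90  91]
 [129 135 128 130 107  89  89  89  90  90  90  89  89  89  92]
 [133 136 129 127 114  90  91  89  88  88  89  91  90  90  90]
 [132 136 130 102  88  74  85  87  88  89  90  91  89  90  90]
 [ 74  70  66  68  68  66  80  89  87  88  88  89  89  89  89]]
```

Depth shows the cavity on the -y face (up to 9 mm deep) and a flat +y back. This is the matching half, and it already looks along clamp +x. Grasping.

step_arm:
  squeeze: 20
  steps:
    - {"x": -0.064,"y": -0.037,"z": 0.17,"rx": 0,"ry": 0,"rz": -0.121,"claw": 1}
    - {"x": -0.064,"y": -0.037,"z": 0.17,"rx": 0,"ry": 0,"rz": -0.121,"claw": 1}
    - {"x": -0.064,"y": -0.037,"z": 0.17,"rx": 0,"ry": 0,"rz": -0.121,"claw": 1}
    - {"x": -0.064,"y": -0.037,"z": 0.17,"rx": 0,"ry": 0,"rz": -0.121,"claw": 1}
    - {"x": -0.064,"y": -0.037,"z": 0.17,"rx": 0,"ry": 0,"rz": -0.121,"claw": 1}
    - {"x": -0.064,"y": -0.037,"z": 0.215,"rx": 0,"ry": 0,"rz": -0.121,"claw": 1}
    - {"x": -0.064,"y": -0.037,"z": 0.26,"rx": 0,"ry": 0,"rz": -0.121,"claw": 1}
    - {"x": -0.064,"y": -0.037,"z": 0.26,"rx": 0,"ry": 0,"rz": -0.121,"claw": 1}
    - {"x": -0.064,"y": -0.037,"z": 0.26,"rx": 0,"ry": 0,"rz": -0.121,"claw": 1}

```text
time: 3.28
tool_pos: [0.4225, -0.1966, 0.0568]
tool_rot: [-3.14, -0.002, 1.667]
contact_force: [-0.2, -0.9, 0.5]
opening: 0.0921
grip_force: 0.0
```

step_arm:
  squeeze: 20
  steps:
    - {"x": 0,"y": 0,"z": 0,"rx": 0,"ry": 0,"rz": 0,"claw": 0.1}
    - {"x": 0,"y": 0,"z": 0,"rx": 0,"ry": 0,"rz": 0,"claw": 0.1}
    - {"x": 0,"y": 0,"z": 0,"rx": 0,"ry": 0,"rz": 0,"claw": 0.1}
    - {"x": 0,"y": 0,"z": 0,"rx": 0,"ry": 0,"rz": 0,"claw": 0.1}
    - {"x": 0,"y": 0,"z": 0,"rx": 0,"ry": 0,"rz": 0,"claw": 0.1}
    - {"x": 0,"y": 0,"z": 0,"rx": 0,"ry": 0,"rz": 0,"claw": 0.1}

```text
time: 3.78
tool_pos: [0.4225, -0.1982, 0.0574]
tool_rot: [3.141, 0.001, 1.666]
contact_force: [-1.2, -0.7, -0.2]
opening: 0.0565
grip_force: 0.0
```

step_arm:
  squeeze: 20
  steps:
    - {"x": 0,"y": 0,"z": 0,"rx": 0,"ry": 0,"rz": 0,"claw": -1}
    - {"x": 0,"y": 0,"z": 0,"rx": 0,"ry": 0,"rz": 0,"claw": -1}
    - {"x": 0,"y": 0,"z": 0,"rx": 0,"ry": 0,"rz": 0,"claw": -1}
    - {"x": 0,"y": 0,"z": 0,"rx": 0,"ry": 0,"rz": 0,"claw": -1}

```text
time: 4.12
tool_pos: [0.4186, -0.1987, 0.0594]
tool_rot: [-3.135, 0.001, 1.668]
contact_force: [-27.4, -1.7, 52.6]
opening: 0.0301
grip_force: 25.6
```

```bash
python3 - <<'E'
import numpy as np
# clamp frame fit from bed rect & half_back
for yaw in (13.3,13.8):
    t=np.radians(-90+yaw); d=np.array([np.cos(t),np.sin(t)]); e=np.array([-d[1],d[0]])
    hb=np.array([.579,-.0656]); o=hb-.058*d
    print(yaw,"origin",o,"front",o+.011*d,"pivot",o-.067*d)
    for f in ["w1","w2"]:
        W=np.load(f+".npy"); Z=W[...,2]; q=W[...,:2]-o; X=q@d; Y=q@e
        m=(Z>.009)&(Z<.016)&(abs(Y)<.07)&(abs(X)<.14)
        print(f,"bed x",np.percentile(X[m],[.5,99.5]).round(4),"y",np.percentile(Y[m],[.5,99.5]).round(4))
        m=(Z>.03)&(Z<.0745)&(abs(Y)<.02)&(X>-.04)&(X<.0); 
        if m.any(): print(" pad face",np.percentile(X[m],[50,95]).round(4),m.sum())
        m=(Z>.108)&(Z<.113)&(Y<-.06); print(" handle",X[m].mean(),Y[m].mean())
        m=(Z>.076)&(Z<.085)&(X>.06)&(X<.1)&(abs(Y)<.06); print(" jaw",np.percentile(X[m],[2,98]).round(4),np.percentile(Y[m],[1,99]).round(4))
        m=(Z>.103)&(Z<.107)&(X>.02)&(X<.1)&(abs(Y)<.06); print(" hb",np.percentile(X[m],[1,99]).round(4),np.percentile(Y[m],[1,99]).round(4))
E
```

```text
13.3 origin [ 0.56565712 -0.00915563] front [ 0.56818766 -0.01986059] pivot [0.55024378 0.05604736]
w1 bed x [-0.1203  0.0821] y [-0.0592  0.0573]
 pad face [-0.0272 -0.0211] 587
 handle -0.019096077665606007 -0.10009258435248851
 jaw [0.079  0.0933] [-0.0334  0.0293]
 hb [0.0409 0.0742] [-0.0274  0.0271]
w2 bed x [-0.0986  0.123 ] y [-0.0596  0.0493]
 pad face [-0.0323 -0.0113] 748
 handle -0.018125366792840193 -0.10083642928378092
 jaw [0.0749 0.0955] [-0.0545  0.052 ]
 hb [0.0414 0.0748] [-0.0278  0.0276]
13.8 origin [ 0.56516506 -0.00927421] front [ 0.56778893 -0.01995669] pivot [0.54918332 0.05579178]
w1 bed x [-0.1203  0.082 ] y [-0.0585  0.0579]
 pad face [-0.0271 -0.0212] 583
 handle -0.01996660357368005 -0.09941599147504283
 jaw [0.0787 0.0935] [-0.0336  0.029 ]
 hb [0.0409 0.0744] [-0.0273  0.0272]
w2 bed x [-0.099  0.123] y [-0.0591  0.0497]
 pad face [-0.0323 -0.0113] 757
 handle -0.019002420851808064 -0.10016827902588939
 jaw [0.077  0.0956] [-0.0548  0.0518]
 hb [0.0415 0.0747] [-0.0277  0.0276]
```

```bash
python3 - <<'E'
from h import *
st=robot.observe(); print({k:np.round(v,3) for k,v in st.items()})
im,d,W=cloud("wrist",st); im2,d2,W2=cloud("side"); np.save("s3.npy",W2);np.save("w3.npy",W)
b=cv2.resize(im2[200:340,180:320],(600,600),interpolation=2)[:, :]
cv2.imwrite("pics/w3.png",cv2.resize(np.hstack([cv2.resize(im[150:350,150:400],(500,400)),cv2.resize(b,(400,400))]),(800,356)))
E
```

```text
{'time': np.float64(4.117), 'qpos': array([-0.605,  0.397,  1.863, -0.007,  0.886, -0.698]), 'qvel': array([-0.006, -0.024, -0.007, -0.015,  0.029,  0.   ]), 'joint_efforts': array([ 6.2060e+00, -1.8997e+01, -1.7662e+01,  4.6680e+00, -7.3800e+00,
       -1.5000e-02]), 'tool_pos': array([ 0.419, -0.199,  0.059]), 'tool_rot': array([-3.135e+00,  1.000e-03,  1.668e+00]), 'contact_force': array([-27.413,  -1.747,  52.575]), 'torque': array([-0.406,  5.73 , -0.016]), 'grip_force': np.float64(25.643), 'opening': np.float64(0.03)}
```

View pics/w3.png

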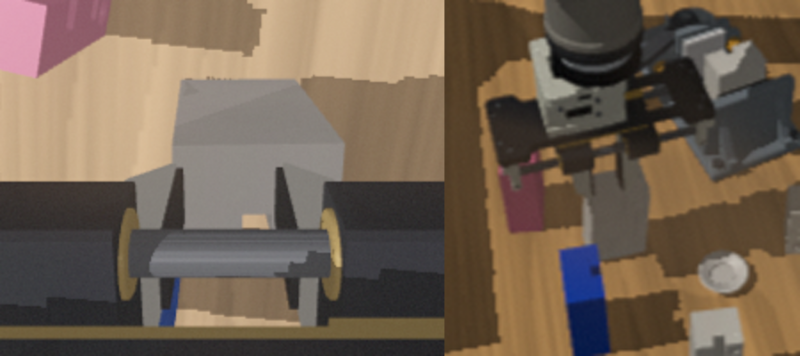

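```bash
python3 - <<'E'
from h import *
th=np.radians(5.46); w=np.array([np.cos(th),np.sin(th)]); nrm=np.array([-np.sin(th),np.cos(th)])
for n in ["w3","s3"]:
    W=np.load(n+".npy"); q=W[...,:2]-[0.4222,-0.198]; a=q@w; b=q@nrm; Z=W[...,2]
    print(n,"top grid z by a (cols -40..40mm), b rows")
    for bb in np.arange(.036,-.04,-.006):
        r=[]
        for aa in np.arange(-.048,.05,.008):
            k=(abs(a-aa)<.004)&(abs(b-bb)<.003)&(Z<.14)
            r.append(round(float(np.max(Z[k]))*1000) if k.any() else -1)
        print(round(bb*1000),r)
E
```

```text
w3 top grid z by a (cols -40..40mm), b rows
36 [3, 2, 3, 2, 2, 2, 2, 2, 2, 2, 2, 3, 2]
30 [2, 2, 2, 2, 2, 2, 2, 2, 3, 3, 3, 2, 2]
24 [3, 2, 2, 2, 2, 2, 2, 3, 2, 3, 2, 2, 2]
18 [3, 2, 2, 97, 97, 96, 96, 95, 95, 94, 93, 2, 3]
12 [2, 2, 123, 138, 135, 96, 96, 135, 138, 131, 107, 3, 2]
6 [2, 2, 2, 134, 134, 96, 96, 132, 134, 94, 93, 2, 2]
0 [2, 2, 2, -1, 139, 96, 95, 138, 140, -1, -1, 1, 2]
-6 [2, 2, 2, -1, 140, 96, 96, 139, 140, -1, -1, -1, 2]
-12 [2, 2, 2, 140, 140, 96, 95, 132, 140, -1, -1, -1, 1]
-18 [3, 2, 2, -1, -1, -1, -1, 88, -1, -1, -1, -1, -1]
-24 [2, 2, 2, -1, -1, -1, -1, -1, -1, -1, -1, -1, -1]
-30 [2, 2, 1, -1, -1, -1, -1, -1, -1, -1, -1, -1, -1]
-36 [1, -1, -1, -1, -1, -1, -1, -1, -1, -1, -1, -1, -1]
s3 top grid z by a (cols -40..40mm), b rows
36 [2, 3, 2, 0, -1, -1, -1, -1, -1, -1, -1, -1, 1]
30 [4, 0, 1, 1, -1, -1, -1, -1, -1, -1, -1, -1, 1]
24 [2, 3, 2, -1, -1, -1, -1, -1, -1, -1, -1, -2, 3]
18 [4, 1, 3, 60, -1, 94, 94, -1, -1, -1, -1, 1, 1]
12 [2, 2, 15, 66, 93, 97, 95, 94, -1, -1, 93, 0, 2]
6 [2, 2, 110, 77, 95, 96, 96, 118, -1, -1, 91, 2, 2]
0 [-1, -1, 13, 78, 96, 97, 95, 128, -1, 94, 93, 2, 3]
-6 [-1, -1, 116, 83, 97, 95, 96, 135, 93, 93, 93, 2, 1]
-12 [-1, -1, 134, 137, 132, 97, 96, 137, 139, 136, 93, 1, 5]
-18 [-1, -1, -1, 96, 97, 97, 96, 93, 95, 94, 92, 2, 1]
-24 [-1, -1, -1, -1, 75, 54, 2, 4, 1, 1, 0, 3, 3]
-30 [-1, -1, -1, 2, 0, 3, 3, 3, 3, 2, 0, 2, 1]
-36 [-1, -1, -1, -1, 0, 3, 2, 2, 3, 2, 2, 4, 4]
```

step_arm:
  squeeze: 10
  steps:
    - {"x": 0,"y": 0,"z": 0,"rx": 0,"ry": 0,"rz": 0,"claw": 0.3}
    - {"x": 0,"y": 0,"z": 0,"rx": 0,"ry": 0,"rz": 0,"claw": 0.3}
    - {"x": 0,"y": 0,"z": 0,"rx": 0,"ry": 0,"rz": 0,"claw": 0.3}
    - {"x": 0,"y": 0,"z": 0,"rx": 0,"ry": 0,"rz": 0,"claw": 0.3}

```text
time: 4.55
tool_pos: [0.4212, -0.1984, 0.0582]
tool_rot: [-3.141, 0.001, 1.666]
contact_force: [-1.9, -0.3, 3.9]
opening: 0.0448
grip_force: 1.8
```

```bash
cat > g.py <<'E'
from h import *
def grid(c=(0.4222,-0.198),yaw=5.46,cams=("wrist","side")):
    th=np.radians(yaw); w=np.array([np.cos(th),np.sin(th)]); nrm=np.array([-np.sin(th),np.cos(th)])
    st=robot.observe(); print({k:np.round(st[k],3) for k in ["time","tool_pos","tool_rot","contact_force","grip_force","opening"]})
    for n in cams:
        im,d,W=cloud(n,st); cv2.imwrite(f"pics/g_{n}.png",im); q=W[...,:2]-list(c); a=q@w; b=q@nrm; Z=W[...,2]
        print(n)
        for bb in np.arange(.024,-.03,-.006):
            r=[]
            for aa in np.arange(-.048,.05,.008):
                k=(abs(a-aa)<.004)&(abs(b-bb)<.003)&(Z<.16)
                r.append(round(float(np.max(Z[k]))*1000) if k.any() else -1)
            print(round(bb*1000),r)
E
python3 -c "
from g import *
grid()"
```

```text
{'time': np.float64(4.55), 'tool_pos': array([ 0.421, -0.198,  0.058]), 'tool_rot': array([-3.141e+00,  1.000e-03,  1.666e+00]), 'contact_force': array([-1.902, -0.28 ,  3.886]), 'grip_force': np.float64(1.847), 'opening': np.float64(0.045)}
wrist
24 [2, 2, 2, 2, 2, 2, 2, 2, 2, 3, 2, 3, 2]
18 [2, 2, 2, 95, 95, 95, 94, 95, 94, 94, 94, 2, 2]
12 [2, 123, 137, 160, 95, 95, 95, 95, 94, 160, 137, 118, 2]
6 [2, 2, 2, 160, 95, 95, 95, 95, 94, 160, 2, 2, 2]
0 [2, 2, 2, 160, 95, 95, 95, 94, 94, 160, -1, 2, 2]
-6 [2, 2, -1, 153, 95, 95, 95, 95, 95, 153, -1, 2, 2]
-12 [2, 1, -1, 146, 95, 94, 94, 94, 94, 146, -1, 1, 2]
-18 [3, 2, -1, -1, -1, -1, -1, 81, -1, -1, -1, -1, 2]
-24 [2, 2, -1, -1, -1, -1, -1, -1, -1, -1, -1, -1, 2]
side
24 [3, 2, 3, -1, -1, -1, -1, -1, -1, -1, -1, 2, 2]
18 [4, 1, 57, -1, -1, 92, 90, 91, 91, 90, -1, 2, 2]
12 [2, 3, 41, 91, 94, 93, 93, 93, 93, 92, 3, 2, 1]
6 [2, -1, 65, 92, 94, 94, 93, 93, 94, 150, 0, 3, 3]
0 [-1, 116, 79, 93, 93, 93, 93, 94, 96, 129, 2, 3, 2]
-6 [-1, -1, 64, 94, 95, 95, 95, 94, 95, 160, 2, 3, 1]
-12 [-1, 133, 132, 129, 94, 94, 94, 93, 93, 148, 140, 132, 3]
-18 [-1, -1, 92, 93, 94, 94, 95, 95, 92, 94, 3, 3, 0]
-24 [-1, -1, -1, -2, 2, 3, 2, 1, 1, 1, 3, 2, 1]
```

step_arm:
  squeeze: 10
  steps:
    - {"x": 0,"y": 0,"z": 0,"rx": 0,"ry": 0,"rz": 0,"claw": 0.4}
    - {"x": 0,"y": 0,"z": 0,"rx": 0,"ry": 0,"rz": 0,"claw": 0.4}
    - {"x": 0,"y": 0,"z": 0,"rx": 0,"ry": 0,"rz": 0,"claw": 0.4}
    - {"x": 0,"y": 0,"z": 0,"rx": 0,"ry": 0,"rz": 0,"claw": 0.4}

```text
time: 4.98
tool_pos: [0.4226, -0.1981, 0.0569]
tool_rot: [3.141, 0.0, 1.666]
contact_force: [-0.1, -0.9, 5.3]
opening: 0.0639
grip_force: 2.6
```

step_arm:
  squeeze: 10
  steps:
    - {"x": 0,"y": 0,"z": 0,"rx": 0,"ry": 0,"rz": 0,"claw": 0.15}
    - {"x": 0,"y": 0,"z": 0,"rx": 0,"ry": 0,"rz": 0,"claw": 0.15}
    - {"x": 0,"y": 0,"z": 0,"rx": 0,"ry": 0,"rz": 0,"claw": 0.15}
    - {"x": 0,"y": 0,"z": 0,"rx": 0,"ry": 0,"rz": 0,"claw": 0.15}

```text
time: 5.32
tool_pos: [0.4225, -0.1982, 0.0572]
tool_rot: [3.141, 0.001, 1.666]
contact_force: [-2.2, 0.0, 9.4]
opening: 0.0533
grip_force: 4.4
```

step_arm:
  squeeze: 10
  steps:
    - {"x": 0,"y": 0,"z": 0,"rx": 0,"ry": 0,"rz": 0,"claw": 0.15}
    - {"x": 0,"y": 0,"z": 0,"rx": 0,"ry": 0,"rz": 0,"claw": 0.15}
    - {"x": 0,"y": 0,"z": 0,"rx": 0,"ry": 0,"rz": 0,"claw": 0.15}
    - {"x": 0,"y": 0,"z": 0,"rx": 0,"ry": 0,"rz": 0,"claw": 0.15}

```text
time: 5.65
tool_pos: [0.4224, -0.1982, 0.0572]
tool_rot: [3.141, 0.001, 1.666]
contact_force: [-1.5, -0.9, 9.3]
opening: 0.0532
grip_force: 4.3
```

```bash
python3 -c "
from g import *
grid()
im=cv2.imread('pics/g_side.png')[190:310,200:320]
w=cv2.imread('pics/g_wrist.png')[150:350,150:400]
cv2.imwrite('pics/v7.png',np.hstack([cv2.resize(im,(400,400),interpolation=2),cv2.resize(w,(400,400))]))"
```

```text
{'time': np.float64(5.65), 'tool_pos': array([ 0.422, -0.198,  0.057]), 'tool_rot': array([3.141e+00, 1.000e-03, 1.666e+00]), 'contact_force': array([-1.531, -0.911,  9.316]), 'grip_force': np.float64(4.333), 'opening': np.float64(0.053)}
wrist
24 [2, 2, 2, 2, 2, 2, 3, 2, 2, 2, 2, 2, 3]
18 [2, 2, 2, 94, 94, 94, 94, 94, 94, 94, 93, 2, 2]
12 [2, 135, 160, 133, 95, 94, 94, 94, 94, 133, 160, 136, 2]
6 [2, 2, 160, 131, 94, 94, 94, 94, 94, 131, 160, 2, 2]
0 [2, 2, 160, 158, 94, 94, 94, 94, 94, 140, 160, 2, 2]
-6 [2, 2, 152, 140, 94, 94, 94, 94, 94, 140, 153, 2, 2]
-12 [1, 1, 144, 139, 94, 94, -1, 94, 94, 139, 145, 2, 3]
-18 [2, -1, -1, -1, -1, 85, -1, 86, -1, -1, -1, 1, 2]
-24 [2, -1, -1, -1, -1, -1, -1, -1, -1, -1, -1, -1, 2]
side
24 [3, 3, 2, -1, -1, -1, -1, -1, -1, -1, -1, 1, 3]
18 [1, 2, 26, -1, -1, 92, -1, 91, 91, -1, -1, 1, 3]
12 [2, 2, 46, 94, 94, 93, 93, 94, 93, 93, 141, 1, 2]
6 [6, -1, 60, 92, 92, 93, 94, 94, 93, 147, 2, 2, 1]
0 [107, -1, 72, 94, 94, 94, 94, 93, 93, 157, 151, 2, 2]
-6 [-1, -1, 110, 92, 94, 95, 93, 94, 93, 139, 157, 2, 3]
-12 [132, 130, 132, 130, 93, 94, 95, 94, 96, 141, 146, 134, 1]
-18 [-1, 123, 84, 94, 95, 93, 92, 96, 94, 94, 2, 3, 3]
-24 [-1, -1, -1, -1, 2, 1, 2, 1, 96, 2, 2, 1, 2]
```

View pics/v7.png

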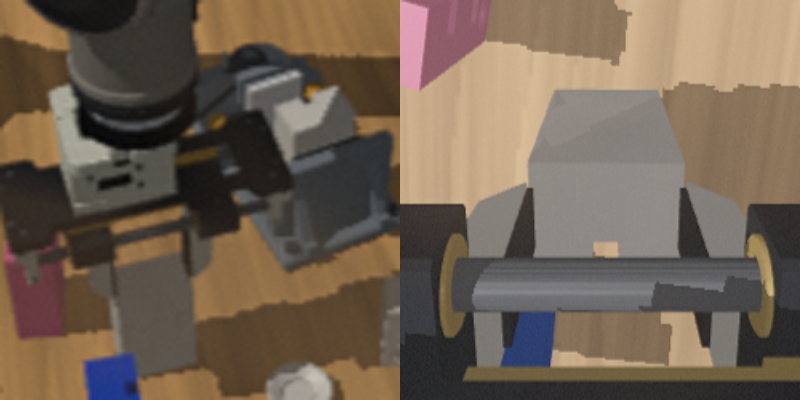

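step_arm:
  squeeze: 15
  steps:
    - {"x": 0,"y": 0,"z": 0,"rx": 0,"ry": 0,"rz": 0,"claw": 0.06}
    - {"x": 0,"y": 0,"z": 0,"rx": 0,"ry": 0,"rz": 0,"claw": 0.06}
    - {"x": 0,"y": 0,"z": -0.01,"rx": 0,"ry": 0,"rz": 0,"claw": 0.06}
    - {"x": 0,"y": 0,"z": -0.02,"rx": 0,"ry": 0,"rz": 0,"claw": 0.06}
    - {"x": 0,"y": 0,"z": -0.03,"rx": 0,"ry": 0,"rz": 0,"claw": 0.06}
    - {"x": 0,"y": 0,"z": -0.04,"rx": 0,"ry": 0,"rz": 0,"claw": 0.06}
    - {"x": 0,"y": 0,"z": -0.04,"rx": 0,"ry": 0,"rz": 0,"claw": 0.06}

```text
time: 6.33
tool_pos: [0.4231, -0.1985, 0.0885]
tool_rot: [3.139, 0.002, 1.666]
contact_force: [1.3, -0.4, 0.2]
opening: 0.0482
grip_force: 0.0
```

```bash
python3 -c "
from g import *
grid()"
```

```text
{'time': np.float64(6.333), 'tool_pos': array([ 0.423, -0.199,  0.088]), 'tool_rot': array([3.139e+00, 2.000e-03, 1.666e+00]), 'contact_force': array([ 1.253, -0.357,  0.204]), 'grip_force': np.float64(0.0), 'opening': np.float64(0.048)}
wrist
24 [3, 2, 2, 2, 2, 2, 2, 2, 2, 2, 2, 3, 2]
18 [2, 3, 2, 94, 94, 94, 94, 94, 94, 94, 89, 2, 2]
12 [2, 158, 160, 160, 94, 94, 94, 94, 94, 159, 160, 160, 2]
6 [2, 3, 2, 160, 94, 94, 94, 94, 94, 160, 93, 1, 2]
0 [2, 3, 0, 152, 94, 94, 94, 94, 94, 152, 92, 2, 2]
-6 [2, 2, -1, 160, 94, 94, 94, 94, 94, 160, -1, 2, 2]
-12 [2, 2, -1, 158, 94, 94, -1, 94, 95, 159, 92, 2, 2]
-18 [2, 2, -1, 94, 94, 94, -1, 94, 93, 94, -1, 2, 2]
-24 [2, 1, -1, -1, -1, -1, -1, -1, -1, -1, -1, 2, 3]
side
24 [3, 4, 2, -1, -1, -1, -1, -1, -1, -1, -1, 3, 2]
18 [4, 0, 3, -1, 89, 92, 92, 92, 92, -1, -1, 1, 2]
12 [3, 1, 92, 94, 93, 93, 94, 94, 95, 93, 3, 3, 2]
6 [1, 139, 92, 94, 94, 92, 94, 94, 93, 140, 2, 2, 1]
0 [-1, -1, 92, 95, 95, 93, 95, 94, 95, 159, 1, 1, 1]
-6 [-1, 142, 89, 94, 93, 93, 94, 93, 92, 158, 2, 2, 3]
-12 [-1, 157, 159, 155, 94, 93, 93, 93, 94, 159, 160, 160, 1]
-18 [-1, -1, 84, 93, 95, 93, 91, 94, 95, 93, 1, 0, 3]
-24 [-1, -1, -1, 3, -1, 1, 2, 2, 1, 64, 1, 3, 4]
```

step_arm:
  squeeze: 15
  steps:
    - {"x": 0,"y": 0,"z": -0.01,"rx": 0,"ry": 0,"rz": 0,"claw": 0.8}
    - {"x": 0,"y": 0,"z": -0.01,"rx": 0,"ry": 0,"rz": 0,"claw": 0.8}
    - {"x": 0,"y": 0,"z": -0.01,"rx": 0,"ry": 0,"rz": 0,"claw": 0.8}
    - {"x": 0,"y": 0,"z": -0.01,"rx": 0,"ry": 0,"rz": 0,"claw": 0.8}
    - {"x": 0,"y": 0,"z": -0.01,"rx": 0,"ry": 0,"rz": 0,"claw": 0.8}
    - {"x": 0,"y": 0,"z": 0.03,"rx": 0,"ry": 0,"rz": 0,"claw": 0.8}
    - {"x": 0,"y": 0,"z": 0.06,"rx": 0,"ry": 0,"rz": 0,"claw": 0.8}
    - {"x": 0,"y": 0,"z": 0.06,"rx": 0,"ry": 0,"rz": 0,"claw": 0.8}

```text
time: 7.1
tool_pos: [0.4198, -0.1963, 0.0385]
tool_rot: [-3.136, -0.005, 1.666]
contact_force: [-0.8, 1.0, 0.1]
opening: 0.0824
grip_force: 0.0
```

step_arm:
  squeeze: 15
  steps:
    - {"x": 0,"y": 0,"z": 0,"rx": 0,"ry": 0,"rz": 0,"claw": 0.1}
    - {"x": 0,"y": 0,"z": 0,"rx": 0,"ry": 0,"rz": 0,"claw": 0.1}
    - {"x": 0,"y": 0,"z": 0,"rx": 0,"ry": 0,"rz": 0,"claw": 0.1}
    - {"x": 0,"y": 0,"z": 0,"rx": 0,"ry": 0,"rz": 0,"claw": 0.1}
    - {"x": 0,"y": 0,"z": 0,"rx": 0,"ry": 0,"rz": 0,"claw": 0.1}
    - {"x": 0,"y": 0,"z": 0,"rx": 0,"ry": 0,"rz": 0,"claw": 0.1}

```text
time: 7.6
tool_pos: [0.4228, -0.1984, 0.0428]
tool_rot: [3.14, 0.001, 1.666]
contact_force: [-0.8, 0.4, 6.3]
opening: 0.0559
grip_force: 15.0
```

A good grip now: opening 56 mm at 15 N. The earlier grasp was too shallow. Lifting.

step_arm:
  squeeze: 22
  steps:
    - {"x": 0,"y": 0,"z": 0,"rx": 0,"ry": 0,"rz": 0,"claw": 0}
    - {"x": 0,"y": 0,"z": -0.01,"rx": 0,"ry": 0,"rz": 0,"claw": 0}
    - {"x": 0,"y": 0,"z": -0.03,"rx": 0,"ry": 0,"rz": 0,"claw": 0}
    - {"x": 0,"y": 0,"z": -0.06,"rx": 0,"ry": 0,"rz": 0,"claw": 0}
    - {"x": 0,"y": 0,"z": -0.1,"rx": 0,"ry": 0,"rz": 0,"claw": 0}
    - {"x": 0,"y": 0,"z": -0.15,"rx": 0,"ry": 0,"rz": 0,"claw": 0}
    - {"x": 0,"y": 0,"z": -0.19,"rx": 0,"ry": 0,"rz": 0,"claw": 0}
    - {"x": 0,"y": 0,"z": -0.19,"rx": 0,"ry": 0,"rz": 0,"claw": 0}
    - {"x": 0,"y": 0,"z": -0.19,"rx": 0,"ry": 0,"rz": 0,"claw": 0}

```text
time: 8.35
tool_pos: [0.4229, -0.1983, 0.1859]
tool_rot: [3.139, 0.002, 1.666]
contact_force: [-0.5, -0.4, -2.2]
opening: 0.0557
grip_force: 22.0
```

```bash
python3 - <<'E'
from h import *
st=robot.observe(); print({k:np.round(st[k],4) for k in ["time","tool_pos","tool_rot","contact_force","grip_force","opening","qpos"]})
for n in ["wrist","side"]:
    im,d,W=cloud(n,st); cv2.imwrite(f"pics/l_{n}.png",im); Z=W[...,2]
    c=st["tool_pos"][:2]; th=st["tool_rot"][2]-np.pi/2; w=np.array([np.cos(th),np.sin(th)]); nr=np.array([-w[1],w[0]])
    a=(W[...,:2]-c)@w; b=(W[...,:2]-c)@nr
    m=(abs(a)<.02)&(abs(b)<.04)&(Z<st["tool_pos"][2]+.06)&(Z>.07)
    if n=="wrist":
        for lo in np.arange(.1,.25,.01):
            k=m&(abs(Z-lo)<.005)
            if k.sum()>4: print(round(lo,3),k.sum(),np.percentile(b[k],[1,50,99]).round(4))
    else: print(n,m.sum(),np.percentile(Z[m],[1,99]).round(3),np.percentile(b[m],[1,50,99]).round(4),np.nanpercentile(a[(abs(b)<.04)&(Z<.16)&(Z>.14)&(abs(a)<.04)],[2,98]).round(4))
E
```

```text
{'time': np.float64(8.35), 'tool_pos': array([ 0.4229, -0.1983,  0.1859]), 'tool_rot': array([3.1387e+00, 2.3000e-03, 1.6659e+00]), 'contact_force': array([-0.474 , -0.4346, -2.1955]), 'grip_force': np.float64(21.9849), 'opening': np.float64(0.0557), 'qpos': array([-6.0290e-01,  2.3890e-01,  1.6876e+00,  1.0000e-04,  1.2113e+00,
       -6.9800e-01])}
0.15 147 [0.0168 0.0172 0.0176]
0.16 176 [0.0168 0.0172 0.0176]
0.17 200 [0.0168 0.0173 0.0176]
0.18 226 [0.0168 0.0172 0.0176]
0.19 254 [0.0168 0.0172 0.0177]
0.2 309 [0.0168 0.0173 0.0178]
0.21 359 [0.0168 0.0173 0.0178]
0.22 416 [0.0168 0.0173 0.0178]
0.23 683 [-0.0047  0.0172  0.0179]
0.24 2698 [-0.0045  0.0068  0.0174]
side 712 [0.143 0.235] [-0.0189 -0.0149  0.0164] [-0.0307  0.025 ]
```

step_arm:
  steps:
    - {"x": 0.036,"y": 0.036,"z": 0,"rx": 0,"ry": 0,"rz": -0.03,"claw": 0}
    - {"x": 0.073,"y": 0.072,"z": 0,"rx": 0,"ry": 0,"rz": -0.06,"claw": 0}
    - {"x": 0.109,"y": 0.108,"z": 0,"rx": 0,"ry": 0,"rz": -0.09,"claw": 0}
    - {"x": 0.146,"y": 0.144,"z": 0,"rx": 0,"ry": 0,"rz": -0.12,"claw": 0}
    - {"x": 0.182,"y": 0.18,"z": 0,"rx": 0,"ry": 0,"rz": -0.15,"claw": 0}
    - {"x": 0.2184,"y": 0.2151,"z": 0,"rx": 0,"ry": 0,"rz": -0.179,"claw": 0}
    - {"x": 0.2184,"y": 0.2151,"z": 0,"rx": 0,"ry": 0,"rz": -0.179,"claw": 0}
    - {"x": 0.2184,"y": 0.2151,"z": 0,"rx": 0,"ry": 0,"rz": -0.179,"claw": 0}
    - {"x": 0.2184,"y": 0.2151,"z": 0,"rx": 0,"ry": 0,"rz": -0.179,"claw": 0}

```text
time: 9.2
tool_pos: [0.5661, -0.0195, 0.1824]
tool_rot: [-3.138, -0.001, 1.807]
contact_force: [-0.1, -0.0, -1.9]
opening: 0.0557
grip_force: 22.0
```

```bash
cat > f.py <<'E'
from h import *
# fixed clamp estimate
D=np.array([np.cos(np.radians(-76.5)),np.sin(np.radians(-76.5))]); E_=np.array([-D[1],D[0]]); O=np.array([.579,-.0656])-.058*D
def S():
    st=robot.observe(); print({k:np.round(st[k],4) for k in ["time","tool_pos","tool_rot","contact_force","grip_force","opening"]}); 
    print("tcp clamp",((st["tool_pos"][:2]-O)@D).round(4),((st["tool_pos"][:2]-O)@E_).round(4)); return st
E
python3 - <<'E'
from f import *
st=S(); c=st["tool_pos"][:2]
for n in ["wrist","side"]:
    im,d,W=cloud(n,st); np.save(f"p_{n}.npy",W); Z=W[...,2]; X=(W[...,:2]-O)@D; Y=(W[...,:2]-O)@E_
    for nm,m in [("pad",(Z>.05)&(Z<.073)&(abs(Y)<.023)&(X>-.03)&(X<.0)),("padtop",(Z>.073)&(Z<.08)&(abs(Y)<.04)&(X>-.05)&(X<.0)),("hb top",(abs(Z-.104)<.003)&(X>.02)&(X<.09)&(abs(Y)<.04)),("held",(Z>.15)&(Z<.225)&(abs(Y)<.018)&(abs(X-.011)<.03))]:
        if m.sum()>5: print(n,nm,m.sum(),"X",np.percentile(X[m],[1,50,99]).round(4),"Y",np.percentile(Y[m],[1,99]).round(4), cv2.minAreaRect(W[m][:,:2].astype(np.float32))[2])
E
```

```text
{'time': np.float64(9.2), 'tool_pos': array([ 0.5661, -0.0195,  0.1824]), 'tool_rot': array([-3.1377e+00, -1.2000e-03,  1.8070e+00]), 'contact_force': array([-0.0608, -0.0314, -1.9301]), 'grip_force': np.float64(21.9845), 'opening': np.float64(0.0557)}
tcp clamp 0.0101 -0.0017
wrist pad 209 X [-0.0298 -0.0215 -0.0212] Y [-0.022   0.0221] 13.73288631439209
wrist padtop 498 X [-0.0215 -0.0166 -0.0114] Y [-0.025   0.0241] 13.66325855255127
wrist held 1890 X [-0.0074 -0.007  -0.0065] Y [-0.0177  0.0176] 13.28577995300293
side pad 91 X [-0.0203 -0.0106 -0.0077] Y [-0.0207  0.0218] 44.46809005737305
side padtop 40 X [-0.0214 -0.0146 -0.0092] Y [-0.0263  0.0217] 14.891236305236816
side hb top 193 X [0.0424 0.0605 0.078 ] Y [-0.0299  0.0262] 13.199379920959473
side held 277 X [0.0178 0.0274 0.0307] Y [-0.0177  0.0174] 13.847067832946777
```

step_arm:
  steps:
    - {"x": 0,"y": 0,"z": 0.04,"rx": 0,"ry": 0,"rz": 0,"claw": 0}
    - {"x": 0,"y": 0,"z": 0.08,"rx": 0,"ry": 0,"rz": 0,"claw": 0}
    - {"x": 0,"y": 0,"z": 0.115,"rx": 0,"ry": 0,"rz": 0,"claw": 0}
    - {"x": 0,"y": 0,"z": 0.145,"rx": 0,"ry": 0,"rz": 0,"claw": 0}
    - {"x": 0,"y": 0,"z": 0.145,"rx": 0,"ry": 0,"rz": 0,"claw": 0}
    - {"x": 0,"y": 0,"z": 0.145,"rx": 0,"ry": 0,"rz": 0,"claw": 0}
    - {"x": 0,"y": 0,"z": 0.145,"rx": 0,"ry": 0,"rz": 0,"claw": 0}

```text
time: 9.88
tool_pos: [0.5681, -0.0205, 0.0771]
tool_rot: [3.139, 0.001, 1.805]
contact_force: [0.7, -0.7, -2.1]
opening: 0.0554
grip_force: 22.0
```

```bash
python3 - <<'E'
from f import *
st=S(); c=st["tool_pos"][:2]
for n in ["wrist","side"]:
    im,d,W=cloud(n,st); np.save(f"p_{n}.npy",W); cv2.imwrite(f"pics/d_{n}.png",im);Z=W[...,2]; X=(W[...,:2]-O)@D; Y=(W[...,:2]-O)@E_
    for nm,m in [("padtop",(Z>.073)&(Z<.08)&(abs(Y)<.04)&(X>-.05)&(X<-.0085)),("hb top",(abs(Z-.104)<.003)&(X>.035)&(X<.09)&(abs(Y)<.04)),("held back",(Z>.08)&(Z<.11)&(abs(Y)<.018)&(abs(X+.006)<.01)),("held top",(Z>.115)&(Z<.13)&(abs(Y)<.035)&(abs(X-.011)<.03))]:
        if m.sum()>5: print(n,nm,m.sum(),"X",np.percentile(X[m],[1,50,99]).round(4),"Y",np.percentile(Y[m],[1,99]).round(4), cv2.minAreaRect(W[m][:,:2].astype(np.float32))[2])
E
```

```text
{'time': np.float64(9.8833), 'tool_pos': array([ 0.5681, -0.0205,  0.0771]), 'tool_rot': array([3.1395e+00, 9.0000e-04, 1.8053e+00]), 'contact_force': array([ 0.6794, -0.7131, -2.1398]), 'grip_force': np.float64(21.9844), 'opening': np.float64(0.0554)}
tcp clamp 0.0116 -0.0
wrist padtop 1135 X [-0.0216 -0.0165 -0.0114] Y [-0.0251  0.0242] 13.421570777893066
wrist hb top 2375 X [0.0487 0.059  0.0698] Y [-0.0273  0.0274] 13.407087326049805
wrist held back 859 X [-0.006  -0.0056 -0.0051] Y [-0.0175  0.0176] 13.125418663024902
wrist held top 5135 X [-0.0061  0.0022  0.0162] Y [-0.0326  0.0323] 13.127970695495605
side hb top 195 X [0.0416 0.0607 0.0775] Y [-0.0295  0.0266] 16.342809677124023
side held top 224 X [-0.0045  0.0198  0.0308] Y [-0.034   0.0318] 13.202014923095703
```

step_arm:
  steps:
    - {"x": 0,"y": 0,"z": 0.012,"rx": 0,"ry": 0,"rz": 0,"claw": 0}
    - {"x": 0,"y": 0,"z": 0.022,"rx": 0,"ry": 0,"rz": 0,"claw": 0}
    - {"x": 0,"y": 0,"z": 0.026,"rx": 0,"ry": 0,"rz": 0,"claw": 0}
    - {"x": 0,"y": 0,"z": 0.029,"rx": 0,"ry": 0,"rz": 0,"claw": 0}
    - {"x": 0,"y": 0,"z": 0.03,"rx": 0,"ry": 0,"rz": 0,"claw": 0}
    - {"x": 0,"y": 0,"z": 0.03,"rx": 0,"ry": 0,"rz": 0,"claw": 0}

```text
time: 10.48
tool_pos: [0.5666, -0.0197, 0.0547]
tool_rot: [-3.141, 0.0, 1.807]
contact_force: [-7.5, -0.4, 15.4]
opening: 0.0558
grip_force: 22.0
```

step_arm:
  steps:
    - {"x": 0,"y": 0,"z": -0.001,"rx": 0,"ry": 0,"rz": 0,"claw": 0}
    - {"x": 0,"y": 0,"z": -0.001,"rx": 0,"ry": 0,"rz": 0,"claw": 0.3}
    - {"x": 0,"y": 0,"z": -0.001,"rx": 0,"ry": 0,"rz": 0,"claw": 0.5}
    - {"x": 0,"y": 0,"z": -0.001,"rx": 0,"ry": 0,"rz": 0,"claw": 0.6}
    - {"x": 0,"y": 0,"z": -0.001,"rx": 0,"ry": 0,"rz": 0,"claw": 0.6}
    - {"x": 0,"y": 0,"z": -0.001,"rx": 0,"ry": 0,"rz": 0,"claw": 0.6}

```text
time: 10.98
tool_pos: [0.5674, -0.0196, 0.0536]
tool_rot: [3.142, 0.0, 1.806]
contact_force: [-0.1, -0.8, 0.2]
opening: 0.073
grip_force: 0.0
```

```bash
cat > k.py <<'E'
from f import *
st=S()
for n in ["wrist","side"]:
    im,d,W=cloud(n,st); np.save(f"p_{n}.npy",W); cv2.imwrite(f"pics/k_{n}.png",im);Z=W[...,2]; X=(W[...,:2]-O)@D; Y=(W[...,:2]-O)@E_
    for nm,m in [("padtop",(Z>.073)&(Z<.08)&(abs(Y)<.04)&(X>-.05)&(X<-.0085)),("tops",(abs(Z-.104)<.004)&(X>-.02)&(X<.09)&(abs(Y)<.035)),("front",(abs(Z-.105)<.006)&(X>-.015)&(X<.033)&(abs(Y)<.031)),("hb",(abs(Z-.105)<.006)&(X>.038)&(X<.09)&(abs(Y)<.031)),("front back",(Z>.08)&(Z<.1)&(abs(Y)<.018)&(abs(X+.006)<.01)),("handle",(abs(Z-.110)<.005)&(np.hypot(X+.067,Y)>.09)&(np.hypot(X+.067,Y)<.13))]:
        if m.sum()>5: print(n,nm,m.sum(),"X",np.percentile(X[m],[1,50,99]).round(4),"Y",np.percentile(Y[m],[1,50,99]).round(4),"z",np.percentile(Z[m],[2,98]).round(4), cv2.minAreaRect(W[m][:,:2].astype(np.float32))[2])
E
python3 k.py
```

```text
{'time': np.float64(10.9833), 'tool_pos': array([ 0.5674, -0.0196,  0.0536]), 'tool_rot': array([3.1415, 0.    , 1.8065]), 'contact_force': array([-0.114 , -0.7748,  0.2496]), 'grip_force': np.float64(0.0), 'opening': np.float64(0.073)}
tcp clamp 0.0106 -0.0005
wrist padtop 1383 X [-0.0216 -0.0169 -0.0118] Y [-0.025  -0.0007  0.0239] z [0.0737 0.0768] 13.21377182006836
wrist tops 5929 X [-0.007   0.0072  0.0499] Y [-0.029  -0.0017  0.0263] z [0.1006 0.1058] 15.658459663391113
wrist front 4396 X [-0.0071  0.0026  0.0147] Y [-0.0292 -0.0017  0.0257] z [0.1002 0.1058] 13.477147102355957
wrist hb 1717 X [0.0402 0.0439 0.0503] Y [-0.0273  0.0005  0.0276] z [0.0992 0.1056] 13.049386978149414
wrist front back 771 X [-0.0074 -0.0068 -0.0063] Y [-0.0178 -0.0001  0.0177] z [0.0807 0.0995] 13.39108943939209
wrist handle 1872 X [-0.0296 -0.0188  0.049 ] Y [-0.1083 -0.0961  0.0241] z [0.105  0.1115] 73.62702941894531
side tops 383 X [-0.0058  0.0427  0.0771] Y [-0.0306 -0.0031  0.0338] z [0.1006 0.1067] 12.805519104003906
side front 176 X [-0.0063  0.0133  0.0296] Y [-0.0303 -0.0027  0.0242] z [0.1006 0.1069] 15.52469253540039
side hb 208 X [0.0412 0.0618 0.0777] Y [-0.03   -0.0032  0.0262] z [0.0995 0.1064] 12.94748592376709
side handle 107 X [-0.0241  0.0217  0.0602] Y [-0.111  -0.0432  0.0498] z [0.105  0.1144] 86.56414794921875
```

The matching half is standing free, upright and in line to within about 1.5 mm. Next I retreat upwards and go to the handle, turning the tool so the fingers close along the lever's tangent.

step_arm:
  steps:
    - {"x": 0,"y": 0,"z": -0.03,"rx": 0,"ry": 0,"rz": 0,"claw": 0.6}
    - {"x": 0,"y": 0,"z": -0.07,"rx": 0,"ry": 0,"rz": 0,"claw": 0.6}
    - {"x": 0,"y": 0,"z": -0.12,"rx": 0,"ry": 0,"rz": 0,"claw": 0.6}
    - {"x": 0,"y": 0,"z": -0.16,"rx": 0,"ry": 0,"rz": 0,"claw": 0.6}
    - {"x": 0.0,"y": -0.03,"z": -0.16,"rx": 0,"ry": 0,"rz": -0.15,"claw": 0.6}
    - {"x": 0.01,"y": -0.06,"z": -0.16,"rx": 0,"ry": 0,"rz": -0.3,"claw": 0.6}
    - {"x": 0.02,"y": -0.09,"z": -0.16,"rx": 0,"ry": 0,"rz": -0.45,"claw": 0.6}
    - {"x": 0.03,"y": -0.12,"z": -0.16,"rx": 0,"ry": 0,"rz": -0.6,"claw": 0.6}
    - {"x": 0.0393,"y": -0.1333,"z": -0.16,"rx": 0,"ry": 0,"rz": -0.75,"claw": 0.6}
    - {"x": 0.0393,"y": -0.1333,"z": -0.16,"rx": 0,"ry": 0,"rz": -0.9,"claw": 0.6}
    - {"x": 0.0393,"y": -0.1333,"z": -0.16,"rx": 0,"ry": 0,"rz": -1,"claw": 0.6}
    - {"x": 0.0393,"y": -0.1333,"z": -0.16,"rx": 0,"ry": 0,"rz": -1,"claw": 0.6}

```text
time: 12.08
tool_pos: [0.4632, -0.0143, 0.1741]
tool_rot: [3.141, 0.001, 2.595]
contact_force: [-0.9, -0.2, 0.5]
opening: 0.0737
grip_force: 0.0
```

step_arm:
  steps:
    - {"x": 0,"y": 0,"z": 0,"rx": 0,"ry": 0,"rz": -0.15,"claw": 0.5}
    - {"x": 0,"y": 0,"z": 0,"rx": 0,"ry": 0,"rz": -0.3,"claw": 0.5}
    - {"x": 0,"y": 0,"z": 0,"rx": 0,"ry": 0,"rz": -0.45,"claw": 0.5}
    - {"x": 0,"y": 0,"z": 0,"rx": 0,"ry": 0,"rz": -0.6,"claw": 0.5}
    - {"x": 0,"y": 0,"z": 0,"rx": 0,"ry": 0,"rz": -0.75,"claw": 0.5}
    - {"x": 0,"y": 0,"z": 0,"rx": 0,"ry": 0,"rz": -0.9,"claw": 0.5}
    - {"x": 0,"y": 0,"z": 0,"rx": 0,"ry": 0,"rz": -1,"claw": 0.5}
    - {"x": 0,"y": 0,"z": 0,"rx": 0,"ry": 0,"rz": -1,"claw": 0.5}

```text
time: 12.75
tool_pos: [0.4634, -0.0143, 0.1738]
tool_rot: [3.142, 0.0, -2.906]
contact_force: [0.2, 0.8, 0.2]
opening: 0.0692
grip_force: 0.0
```

step_arm:
  steps:
    - {"x": 0,"y": 0,"z": 0,"rx": 0,"ry": 0,"rz": -0.15,"claw": 0.5}
    - {"x": 0,"y": 0,"z": 0,"rx": 0,"ry": 0,"rz": -0.3,"claw": 0.5}
    - {"x": 0,"y": 0,"z": 0,"rx": 0,"ry": 0,"rz": -0.45,"claw": 0.5}
    - {"x": 0,"y": 0,"z": 0,"rx": 0,"ry": 0,"rz": -0.547,"claw": 0.5}
    - {"x": 0,"y": 0,"z": 0,"rx": 0,"ry": 0,"rz": -0.547,"claw": 0.5}
    - {"x": 0,"y": 0,"z": 0,"rx": 0,"ry": 0,"rz": -0.547,"claw": 0.5}

```text
time: 13.25
tool_pos: [0.4633, -0.0143, 0.1738]
tool_rot: [3.142, 0.0, -2.482]
contact_force: [0.2, 0.7, -0.2]
opening: 0.0685
grip_force: 0.0
```

```bash
python3 - <<'E'
from f import *
st=S(); print(st["qpos"].round(3))
for n in ["wrist","side","scene"]:
    im,d,W=cloud(n,st); cv2.imwrite(f"pics/m_{n}.png",im);Z=W[...,2]; X=(W[...,:2]-O)@D; Y=(W[...,:2]-O)@E_
    for nm,m in [("front",(abs(Z-.105)<.006)&(X>-.015)&(X<.033)&(abs(Y)<.035)),("hb",(abs(Z-.105)<.006)&(X>.038)&(X<.09)&(abs(Y)<.035)),("handle",(abs(Z-.110)<.004)&(np.hypot(X+.02,Y+.1)<.03)),("hside",(abs(Z-.085)<.015)&(np.hypot(X+.02,Y+.1)<.03))]:
        if m.sum()>5: print(n,nm,m.sum(),"X",np.percentile(X[m],[1,50,99]).round(4),"Y",np.percentile(Y[m],[1,50,99]).round(4), "xy",np.median(W[m],0).round(4),np.round(cv2.minEnclosingCircle(W[m][:,:2].astype(np.float32))[0],4))
E
```

```text
{'time': np.float64(13.25), 'tool_pos': array([ 0.4633, -0.0143,  0.1738]), 'tool_rot': array([ 3.1416,  0.    , -2.4819]), 'contact_force': array([ 0.1918,  0.6953, -0.1994]), 'grip_force': np.float64(0.0), 'opening': np.float64(0.0685)}
tcp clamp -0.0189 -0.1006
[-0.196  0.247  1.713  0.     1.182 -2.427]
wrist front 344 X [-0.0064  0.001   0.0119] Y [-0.0299 -0.0221  0.0267] xy [ 0.5442 -0.0145  0.1045] [ 0.5649 -0.0131]
wrist hb 508 X [0.0462 0.0601 0.0746] Y [-0.0282 -0.0219 -0.0059] xy [ 0.5589 -0.0727  0.1046] [ 0.5607 -0.0711]
wrist handle 424 X [-0.0284 -0.0181 -0.0085] Y [-0.1106 -0.1013 -0.0907] xy [ 0.4627 -0.0151  0.1101] [ 0.4635 -0.0149]
wrist hside 144 X [-0.0287 -0.0138 -0.0069] Y [-0.1119 -0.1101 -0.097 ] xy [ 0.4547 -0.0217  0.0866] [ 0.4634 -0.0146]
side front 185 X [-0.0063  0.0122  0.0291] Y [-0.0315 -0.0044  0.0239] xy [ 0.5626 -0.0227  0.1038] [ 0.5639 -0.0215]
side hb 206 X [0.0416 0.0612 0.077 ] Y [-0.03   -0.0031  0.0261] xy [ 0.5776 -0.0702  0.1041] [ 0.5781 -0.0675]
side handle 32 X [-0.0248 -0.0159 -0.0057] Y [-0.1114 -0.1031 -0.0943] xy [ 0.4616 -0.0186  0.1093] [ 0.4613 -0.0186]
side hside 62 X [-0.0166 -0.008  -0.0041] Y [-0.1141 -0.1058 -0.0948] xy [ 0.4612 -0.0256  0.0846] [ 0.4611 -0.0221]
scene front 157 X [-0.0088  0.0072  0.0245] Y [-0.0278  0.0036  0.03  ] xy [ 0.5697 -0.0153  0.1034] [ 0.5682 -0.0171]
scene hb 155 X [0.0389 0.0553 0.0722] Y [-0.0256  0.006   0.0318] xy [ 0.5842 -0.0626  0.1033] [ 0.5818 -0.0629]
scene handle 20 X [-0.0305 -0.0214 -0.0122] Y [-0.1052 -0.0953 -0.0891] xy [ 0.4672 -0.0104  0.1091] [ 0.4665 -0.011 ]
scene hside 57 X [-0.031  -0.0217 -0.0091] Y [-0.1011 -0.0897 -0.0832] xy [ 0.4735 -0.0091  0.0846] [ 0.4685 -0.0128]
```

step_arm:
  squeeze: 25
  steps:
    - {"x": 0,"y": 0,"z": 0.05,"rx": 0,"ry": 0,"rz": 0,"claw": 0.5}
    - {"x": 0,"y": 0,"z": 0.1,"rx": 0,"ry": 0,"rz": 0,"claw": 0.5}
    - {"x": 0,"y": 0,"z": 0.141,"rx": 0,"ry": 0,"rz": 0,"claw": 0.5}
    - {"x": 0,"y": 0,"z": 0.141,"rx": 0,"ry": 0,"rz": 0,"claw": 0.5}
    - {"x": 0,"y": 0,"z": 0.141,"rx": 0,"ry": 0,"rz": 0,"claw": 0.5}

```text
time: 13.82
tool_pos: [0.4624, -0.0142, 0.0676]
tool_rot: [3.139, -0.002, -2.478]
contact_force: [-0.2, -0.2, -0.1]
opening: 0.0691
grip_force: 0.0
```

step_arm:
  squeeze: 25
  steps:
    - {"x": 0,"y": 0,"z": 0,"rx": 0,"ry": 0,"rz": 0,"claw": -0.6}
    - {"x": 0,"y": 0,"z": 0,"rx": 0,"ry": 0,"rz": 0,"claw": -0.6}
    - {"x": 0,"y": 0,"z": 0,"rx": 0,"ry": 0,"rz": 0,"claw": -0.6}
    - {"x": 0,"y": 0,"z": 0,"rx": 0,"ry": 0,"rz": 0,"claw": -0.6}
    - {"x": 0,"y": 0,"z": 0,"rx": 0,"ry": 0,"rz": 0,"claw": -0.6}
    - {"x": 0,"y": 0,"z": 0,"rx": 0,"ry": 0,"rz": 0,"claw": -0.6}
    - {"x": 0,"y": 0,"z": 0,"rx": 0,"ry": 0,"rz": 0,"claw": -0.6}
    - {"x": 0,"y": 0,"z": 0,"rx": 0,"ry": 0,"rz": 0,"claw": -0.6}

```text
time: 14.48
tool_pos: [0.4633, -0.0143, 0.0682]
tool_rot: [-3.141, 0.0, -2.476]
contact_force: [0.8, 0.7, -0.9]
opening: 0.0211
grip_force: 15.3
```

step_arm:
  squeeze: 25
  steps:
    - {"x": 0,"y": 0,"z": 0,"rx": 0,"ry": 0,"rz": 0,"claw": -0.6}
    - {"x": 0,"y": 0,"z": 0,"rx": 0,"ry": 0,"rz": 0,"claw": -0.6}
    - {"x": 0,"y": 0,"z": 0,"rx": 0,"ry": 0,"rz": 0,"claw": -0.6}

```text
time: 14.73
tool_pos: [0.4633, -0.0143, 0.0681]
tool_rot: [-3.142, 0.0, -2.476]
contact_force: [-0.3, -0.3, -0.3]
opening: 0.0201
grip_force: 23.7
```

```bash
python3 - <<'E'
from f import *
st=S()
# arc plan: pivot from handle estimate
piv=O-.0655*D; g=st["tool_pos"][:2]; r=g-piv
print("pivot",piv,"len",np.hypot(*r),"ang",np.degrees(np.arctan2(r[1],r[0]))%360, "expected",360-65.4-76.5)
E
```

```text
{'time': np.float64(14.7333), 'tool_pos': array([ 0.4633, -0.0143,  0.0681]), 'tool_rot': array([-3.1416e+00,  1.0000e-04, -2.4764e+00]), 'contact_force': array([-0.2579, -0.2949, -0.3016]), 'grip_force': np.float64(23.697), 'opening': np.float64(0.0201)}
tcp clamp -0.0189 -0.1006
pivot [0.5501695  0.05448769] len 0.11081063876593847 ang 218.3499291704117 expected 218.10000000000002
```

step_arm:
  squeeze: 25
  steps:
    - {"x": -0.0006,"y": 0.0128,"z": 0,"rx": 0,"ry": 0,"rz": 0.111,"claw": -0.6}
    - {"x": -0.0022,"y": 0.0256,"z": 0,"rx": 0,"ry": 0,"rz": 0.222,"claw": -0.6}
    - {"x": -0.005,"y": 0.0381,"z": 0,"rx": 0,"ry": 0,"rz": 0.333,"claw": -0.6}
    - {"x": -0.0089,"y": 0.0504,"z": 0,"rx": 0,"ry": 0,"rz": 0.444,"claw": -0.6}
    - {"x": -0.0138,"y": 0.0623,"z": 0,"rx": 0,"ry": 0,"rz": 0.556,"claw": -0.6}
    - {"x": -0.0197,"y": 0.0737,"z": 0,"rx": 0,"ry": 0,"rz": 0.667,"claw": -0.6}
    - {"x": -0.0266,"y": 0.0845,"z": 0,"rx": 0,"ry": 0,"rz": 0.778,"claw": -0.6}
    - {"x": -0.0315,"y": 0.0911,"z": 0,"rx": 0,"ry": 0,"rz": 0.849,"claw": -0.6}
    - {"x": -0.0315,"y": 0.0911,"z": 0,"rx": 0,"ry": 0,"rz": 0.849,"claw": -0.6}
    - {"x": -0.0315,"y": 0.0911,"z": 0,"rx": 0,"ry": 0,"rz": 0.849,"claw": -0.6}

```text
time: 15.57
tool_pos: [0.4396, 0.0539, 0.0681]
tool_rot: [-3.141, -0.0, -3.14]
contact_force: [-0.5, -1.6, 0.6]
opening: 0.0203
grip_force: 23.7
```

```bash
cat > q.py <<'E'
from f import *
st=S(); piv=O-.0655*D
for n in ["wrist","side","scene"]:
    im,d,W=cloud(n,st); cv2.imwrite(f"pics/q_{n}.png",im);Z=W[...,2]; X=(W[...,:2]-O)@D; Y=(W[...,:2]-O)@E_
    t=(st["tool_pos"][:2]-O); tx,ty=t@D,t@E_
    for nm,m in [("pad",(Z>.071)&(Z<.079)&(abs(Y)<.03)&(X>-.05)&(X<.03)),("front",(abs(Z-.105)<.006)&(X>-.015)&(X<.0375)&(abs(Y)<.035)),("hb",(abs(Z-.105)<.006)&(X>.0425)&(X<.09)&(abs(Y)<.035)),("handle",(abs(Z-.108)<.006)&(np.hypot(X-tx,Y-ty)<.03))]:
        if m.sum()>5: print(n,nm,m.sum(),"X",np.percentile(X[m],[1,50,99]).round(4),"Y",np.percentile(Y[m],[1,50,99]).round(4))
E
python3 q.py
```

```text
{'time': np.float64(15.5667), 'tool_pos': array([0.4396, 0.0539, 0.0681]), 'tool_rot': array([-3.1411e+00, -1.0000e-04, -3.1405e+00]), 'contact_force': array([-0.4763, -1.6386,  0.5807]), 'grip_force': np.float64(23.705), 'opening': np.float64(0.0203)}
tcp clamp -0.0908 -0.1077
wrist handle 1457 X [-0.1118 -0.0913 -0.0742] Y [-0.1225 -0.1123 -0.0987]
side front 191 X [0.0006 0.0195 0.0366] Y [-0.0319 -0.0044  0.0246]
side hb 206 X [0.0429 0.0624 0.0776] Y [-0.0297 -0.0034  0.0266]
scene pad 68 X [-0.0319 -0.0052  0.0286] Y [-0.023   0.0155  0.0298]
scene front 158 X [-0.0018  0.0144  0.0315] Y [-0.0272  0.0029  0.0319]
scene hb 137 X [0.0429 0.0582 0.0723] Y [-0.0254  0.0072  0.033 ]
scene handle 53 X [-0.1079 -0.0911 -0.0714] Y [-0.1153 -0.0993 -0.0884]
```

step_arm:
  squeeze: 25
  steps:
    - {"x": -0.0006,"y": 0.0128,"z": 0,"rx": 0,"ry": 0,"rz": 0.111,"claw": -0.6}
    - {"x": -0.0022,"y": 0.0256,"z": 0,"rx": 0,"ry": 0,"rz": 0.222,"claw": -0.6}
    - {"x": -0.005,"y": 0.0381,"z": 0,"rx": 0,"ry": 0,"rz": 0.333,"claw": -0.6}
    - {"x": -0.0089,"y": 0.0504,"z": 0,"rx": 0,"ry": 0,"rz": 0.444,"claw": -0.6}
    - {"x": -0.0138,"y": 0.0623,"z": 0,"rx": 0,"ry": 0,"rz": 0.556,"claw": -0.6}
    - {"x": -0.0197,"y": 0.0737,"z": 0,"rx": 0,"ry": 0,"rz": 0.667,"claw": -0.6}
    - {"x": -0.0266,"y": 0.0845,"z": 0,"rx": 0,"ry": 0,"rz": 0.778,"claw": -0.6}
    - {"x": -0.0315,"y": 0.0911,"z": 0,"rx": 0,"ry": 0,"rz": 0.849,"claw": -0.6}
    - {"x": -0.0315,"y": 0.0911,"z": 0,"rx": 0,"ry": 0,"rz": 0.849,"claw": -0.6}
    - {"x": -0.0315,"y": 0.0911,"z": 0,"rx": 0,"ry": 0,"rz": 0.849,"claw": -0.6}

```text
time: 16.55
tool_pos: [0.4631, 0.1219, 0.068]
tool_rot: [-3.141, -0.0, 2.476]
contact_force: [-1.6, -2.1, 1.7]
opening: 0.0203
grip_force: 24.0
```

```bash
python3 q.py
```

```text
{'time': np.float64(16.55), 'tool_pos': array([0.4631, 0.1219, 0.068 ]), 'tool_rot': array([-3.1408e+00, -3.0000e-04,  2.4758e+00]), 'contact_force': array([-1.6047, -2.135 ,  1.7309]), 'grip_force': np.float64(23.9969), 'opening': np.float64(0.0203)}
tcp clamp -0.1514 -0.0689
wrist handle 1471 X [-0.1719 -0.1535 -0.142 ] Y [-0.0914 -0.0708 -0.0583]
side front 146 X [0.0105 0.0237 0.037 ] Y [-0.032  -0.0047  0.024 ]
side hb 215 X [0.0428 0.0634 0.0799] Y [-0.0295 -0.0024  0.0259]
side handle 31 X [-0.1589 -0.146  -0.1303] Y [-0.0791 -0.0628 -0.0481]
scene pad 64 X [-0.0223  0.0035  0.0285] Y [-0.0218  0.0125  0.0286]
scene front 144 X [0.007  0.0218 0.0368] Y [-0.0271  0.0038  0.0317]
scene hb 142 X [0.043  0.0585 0.0745] Y [-0.0271  0.0046  0.0316]
scene handle 42 X [-0.1579 -0.1478 -0.1315] Y [-0.0815 -0.0687 -0.0461]
```

step_arm:
  squeeze: 25
  steps:
    - {"x": -0.0006,"y": 0.0128,"z": 0,"rx": 0,"ry": 0,"rz": 0.111,"claw": -0.6}
    - {"x": -0.0022,"y": 0.0256,"z": 0,"rx": 0,"ry": 0,"rz": 0.222,"claw": -0.6}
    - {"x": -0.005,"y": 0.0381,"z": 0,"rx": 0,"ry": 0,"rz": 0.333,"claw": -0.6}
    - {"x": -0.0089,"y": 0.0504,"z": 0,"rx": 0,"ry": 0,"rz": 0.444,"claw": -0.6}
    - {"x": -0.0138,"y": 0.0623,"z": 0,"rx": 0,"ry": 0,"rz": 0.556,"claw": -0.6}
    - {"x": -0.0197,"y": 0.0737,"z": 0,"rx": 0,"ry": 0,"rz": 0.667,"claw": -0.6}
    - {"x": -0.0266,"y": 0.0845,"z": 0,"rx": 0,"ry": 0,"rz": 0.778,"claw": -0.6}
    - {"x": -0.0315,"y": 0.0911,"z": 0,"rx": 0,"ry": 0,"rz": 0.849,"claw": -0.6}
    - {"x": -0.0315,"y": 0.0911,"z": 0,"rx": 0,"ry": 0,"rz": 0.849,"claw": -0.6}
    - {"x": -0.0315,"y": 0.0911,"z": 0,"rx": 0,"ry": 0,"rz": 0.849,"claw": -0.6}
    - {"x": -0.0315,"y": 0.0911,"z": 0,"rx": 0,"ry": 0,"rz": 0.849,"claw": -0.6}

```text
time: 17.62
tool_pos: [0.5235, 0.1608, 0.068]
tool_rot: [-3.14, 0.0, 1.808]
contact_force: [-2.1, -3.1, 2.2]
opening: 0.0201
grip_force: 24.0
```

```bash
python3 q.py; python3 - <<'E'
from f import *
piv=O-.0655*D; r=robot.observe()["tool_pos"][:2]-piv; print(np.hypot(*r), 'lever err deg',np.degrees(np.arctan2(r[1],r[0]))-103.5)
s=cv2.resize(cv2.imread('pics/q_scene.png')[160:260,210:310],(400,400),interpolation=2)
w=cv2.resize(cv2.imread('pics/q_side.png')[170:270,230:330],(400,400),interpolation=2)
cv2.imwrite('pics/v8.png',np.hstack([s,w]))
E
```

```text
{'time': np.float64(17.6167), 'tool_pos': array([0.5235, 0.1608, 0.068 ]), 'tool_rot': array([-3.1405e+00,  1.0000e-04,  1.8083e+00]), 'contact_force': array([-2.0995, -3.1408,  2.2234]), 'grip_force': np.float64(24.0333), 'opening': np.float64(0.0201)}
tcp clamp -0.1751 -0.0011
wrist handle 1460 X [-0.1866 -0.1802 -0.1666] Y [-0.0207 -0.0012  0.0185]
side front 148 X [0.0089 0.0247 0.0372] Y [-0.0316 -0.005   0.0245]
side hb 215 X [0.0428 0.0631 0.0799] Y [-0.0298 -0.0022  0.0261]
side handle 47 X [-0.1835 -0.1663 -0.1622] Y [-0.0224 -0.0002  0.0169]
scene pad 63 X [-0.0176  0.0031  0.0283] Y [-0.0178  0.0131  0.0292]
scene front 140 X [0.007  0.0221 0.0371] Y [-0.0264  0.004   0.0296]
scene hb 150 X [0.0427 0.059  0.0743] Y [-0.0266  0.0061  0.033 ]
0.1096792771203966 lever err deg 0.48459716354798843
```

View pics/v8.png

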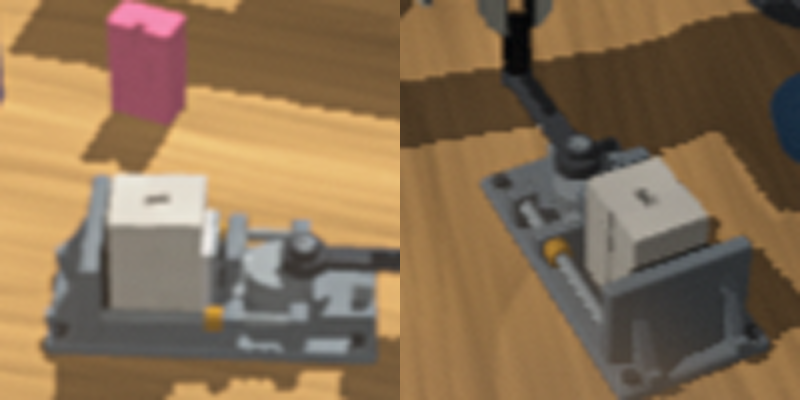

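The two views show the mould closed without a gap and upright (left crop about (155,240)). The lever points straight away over the fin, within about 0.5° of highest lift, and the handle is held with 24 N. Handing in.

```bash
python3 -c "
from cell import robot
print(robot.hand_in())"
```

```text
the job is handed in; nothing more can be done
None
```

I handed the job in at about 18 s: the matching half is closed against its mate in the clamp, within about 2 mm of line, and the lever is held within about 0.5° of highest lift with a 24 N grip on the handle. The first grasp was too shallow: it tilted the matching half about 4° on the bench and briefly read 53 N at the wrist, and I don't know whether that counts against the 40 N contact limit.

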